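# Lever the price panels out of the toy display and lean them on the rack

### The arm

A 6-joint arm with a two-finger parallel gripper is mounted at the origin on the work surface. World frame = base frame: x ahead of the robot, y to its left, z up, the work surface at z = 0. Lengths are in m, angles in degrees, forces in N, time in s.
With the tool pointing down it reaches from about 0.375 to 0.9 m from the base axis. Payload 3.1 kg.
Tool frame: the origin (TCP) lies at the very end of the fingers, on their centre line; the grasp point (between the pads) lies 19 mm behind it; z points along the fingers, y is the line along which they close (so a half turn about z gives the same grasp; the last joint's range is limited). The gripper opens to 87 mm and grips with 3 to 60 N. Pads are 19 mm wide; open, the fingers measure 117 mm over their backs; the gripper's body (75 mm by 190 mm) begins 51 mm behind the grasp point.
Start: joints at [-75.086, 30.224, 82.088, -0, 67.689, -10.227], TCP at [0.266, -0.566, 0.223] pointing down, gripper open.
Joint ranges: [-176.69, 176.69], [-43.24, 126.21], [12.49, 139.97], [-82, 262], [0, 151.66], [-163.58, 163.58]. Speed limits (degrees/s): [159.86, 159.86, 180, 180, 180, 180].

### API

Orientations are given as a 3x3 rotation matrix whose columns are the frame's x, y, z axes.
In Python, from rig import readout, viewer, ticket gives the robot as it stands.
- The arm moves only by the tool send_rows, never from a script. Its argument "moves" is a list of rows, each a list of 6 numbers: the shift along the tool's x, y, z in units of 250 mm (1.0 is 250 mm), then the turn, a rotation vector about the tool's x, y, z in units of 90 degrees (1.0 is 90 degrees). A call has 1 to 12 rows; each row is the pose to reach, as a shift and turn from the pose commanded when the call began, along the tool's axes at that moment; what a row does not reach only later rows make up. A row lasts 1/10 s, in which the tool goes at most 50 mm and 8.59 degrees, less where a joint would pass 70% of its speed; a pose out of reach is approached as far as the arm can. A call with a number of a shift or a turn outside -1 to 1 is refused whole. A call with a gripper value outside its range is refused whole. "grip" is the opening, from 0 (shut) to 1 (fully open), set as the call begins (left out, the last holds). The fingers move at their own pace and stop on an object; the grip force is fixed at half the most. Time passes only in rows, so rows that repeat a pose let the fingers close. It gives the time, the measured TCP pose, the force, the opening and the grip force at its end, in the units of the state.
- readout.read_state(): the state, without advancing time (a new reading comes with each control period).
- viewer.capture(name): name is "scene" or "top" or "wrist"; returns (picture, depth): 480x640x3 uint8, red, green, blue; 480x640 float32, m along the optical axis (not along the pixel's ray), 0 where there is no reading.
- viewer.camera_info(name): a dict with "fx", "fy", "cx", "cy" (pixels), "R" (3x3) and "t" (3): a world point X has camera coordinates R X + t; the wrist camera has in their place "tool_from_camera" (4x4, takes a point from camera to tool coordinates, whose origin is the TCP and whose axes are the flange's). Camera axes: x right, y down, z forward; pixel columns grow to the right and rows downward; lengths in m; the calibration is good to about 2 mm. A picture is of the moment at which its call begins: read the wrist's pose just before it. camera_info takes no time and is no camera call.
- ticket.hand_in(): hands the job in; it is judged then, once.
The state is a dict: "time_s": time; "joint_positions": joint angles; "qvel": joint speeds; "tau": joint torques, N m; "position": TCP position; "tcp_rot": TCP orientation; "force": force on the tool from outside, world axes, zero at the start; "moment": the same for the moment, N m; "opening": opening from 0.0 (shut) to 1.0 (fully open); "grasp_force": force on a finger pad.
Only numpy, scipy, OpenCV 4.12 (cv2) and the standard library are available. Lean on these libraries where they do the work, as an engineer would, in place of code of your own. Each camera call takes 0.05 s, during which the arm holds its last target. There are 200 camera calls.

### The job

The promotion is over: use the flat lever to prise every price panel out of the toy-truck display plinth - not your fingers, which must not touch a panel while it is still clipped in, or its edges crack. Lean each freed panel on the rack, its foot on the rack's base between the bar and the foot ledge and its back against the bar, printed face up and outward. At the end the lever lies back on its rubber mat, and the other things on the counter are left where they stand.

Things in the scene. Friction and masses are not known exactly. Their poses are not given: they have to be found in the camera images.
- plinth: Fixed display plinth, 270 (x) x 285 (y) mm. x runs from its front (robot side) to its back; origin on the table under the middle bay. Three bays at y = -90, 0, +90 mm, each may hold a panel at x = -60 to +60 mm in a pocket: floor 72, side walls 76 mm above the table. A lip (x from 55 mm on, 82 to 87 mm high) covers the panel's back 5 mm. Behind it fixed toy trucks, 128 mm high.
- sill (a point): Middle of the plinth's front edge (plinth x = -94, y = 0, z = 62 mm), the fulcrum for the lever. The low sill, 62 mm high over the whole width, runs from here back under the front 30 mm of each panel (to x = -30 mm), leaving a 10 mm high gap for the blade. Corner stops (x = -70 to -62 mm, 76 mm high) leave a way in 34 mm wide at each bay's middle.
- catches (a point): Between the middle bay's catches (plinth x = -48, y = 0, z = 84 mm). In each bay two sprung noses reach 3 mm over the panel's top from black housings (x = -56 to -40, y 27.5 to 41 mm either side, 93 mm high). About 10 N up at the panel's front frees it; 12 mm up they snap back below it and it stays propped, front edge 15 mm up: draw it 10 mm to the front from under the lip, then lift.
- rack: Fixed rack, 150 (x) x 300 (y) mm; z up, origin on the table under its middle. Base plate top 6 mm high; end posts at y = +-145 mm. A foot ledge 12 mm above the plate stands at x = +43 to +53 mm. A panel leans with its foot on the plate just before the ledge and its underside on the bar, about 52 degrees from level; three fit side by side, say at y = -92, 0, +92 mm.
- bar (a point): Middle of the rack's round bar, 12 mm thick, along the rack's y (rack x = -33, y = 0, z = 84 mm)
- mat: Fixed black rubber mat, 240 (x) x 120 (y) x 4 mm; origin at the centre of its underside. The lever's home.
- lever: Loose flat lever, 180 mm long, 120 g. Origin on the underside, below the middle of the handle. Handle: x = -55 to +55 mm, 22 mm wide, 18 mm high. Steel blade: on to x = +125 mm, 16 mm wide, 4 mm thick, level with the handle's underside.
- panel0: Price panel 0 (when present, it starts clipped in bay0): white plastic slab 120 (x) x 48 (y) x 8 (z) mm, about 90 g; origin at the centre of its underside, z out of the printed face, front (lever) end at -x
- panel1: Price panel 1 (when present, it starts clipped in bay1): white plastic slab 120 (x) x 48 (y) x 8 (z) mm, about 90 g; origin at the centre of its underside, z out of the printed face, front (lever) end at -x
- panel2: Price panel 2 (when present, it starts clipped in bay2): white plastic slab 120 (x) x 48 (y) x 8 (z) mm, about 90 g; origin at the centre of its underside, z out of the printed face, front (lever) end at -x
- panel0_near (a point): Middle of the lower front edge of panel 0 (x = -60 mm, z = 0 in its frame)
- panel1_near (a point): Middle of the lower front edge of panel 1 (x = -60 mm, z = 0 in its frame)
- panel2_near (a point): Middle of the lower front edge of panel 2 (x = -60 mm, z = 0 in its frame)
- bay0 (a point): Where the lower front edge's middle of panel 0 is while it is clipped in (plinth frame x = -60 mm, z = 72 mm)
- bay1 (a point): Where the lower front edge's middle of panel 1 is while it is clipped in (plinth frame x = -60 mm, z = 72 mm)
- bay2 (a point): Where the lower front edge's middle of panel 2 is while it is clipped in (plinth frame x = -60 mm, z = 72 mm)
- racecar: Toy racing car, 90 mm long, 36 mm high: leave alone. Origin under its centre
- tapedispenser: Tape dispenser, 130 mm long, 78 mm high: leave alone. Origin under its centre
- toytruck: Loose toy dump truck on the counter, 95 mm long, 52 mm high: leave alone. Origin under its centre
Things that resemble listed ones, but are neither listed nor needed, are in the scene too. Of the things that look like the lever, take the one that is farthest to the robot's left at the start. Leave any purple look-alike of the panel0 alone.

How it is judged:
By the outcome, as a careful person would: the job done as asked, in the order asked, and still so for the second after the job is handed in, with the robot touching nothing.
Of panel0, panel1, panel2 only 2 to 3 are there at a start; the rules pass over those that are not, and their reading is None.
At some moment in a run one of lever may be knocked a few centimetres aside while the robot is not near it.
Once in a run the grip may slacken for a moment while it holds something.
It also fails if it takes over 210 s, if anything falls off the work surface, if the arm or the gripper's body presses on something with over 40 N, if the wrist force passes 120 N, or if a joint passes its speed limit or range.

## Working session

There is one attempt and no reset: what is moved stays moved. The work goes in short steps, Python scripts to look and compute and a tool call to move; the robot and the scene stay as the last step left them, time stands still between calls to the robot, and variables do not carry over. Pictures are saved under pics/ and viewed, at most 14 in all, crops included, and the job is handed in when it is done.

Besides the shell and the picture viewer there is one more tool, called as name([rows], argument=value, ...), one row to a line, values as JSON. send_rows: Moves the arm, as the interface text tells. Shifts and turns lie within -1 to 1; 1 stands for 250 mm of shift or 90 degrees of turn. Its arguments: {"type":"object","properties":{"moves":{"type":"array"},"grip":{"type":"number"}},"required":["moves"]}

```bash
ls; mkdir -p pics; cat > h.py <<'E'
import numpy as np, cv2
from rig import readout, viewer, ticket
E
python3 - <<'E'
from h import *
s=readout.read_state(); print({k:np.round(v,3).tolist() for k,v in s.items()})
for n in ("scene","top"):
    im,d=viewer.capture(n); cv2.imwrite(f"pics/{n}0.png",im[:,:,::-1]); np.savez(f"pics/{n}0.npz",im=im,d=d)
    c=viewer.camera_info(n); print(n,{k:np.round(v,4).tolist() for k,v in c.items()})
print(viewer.camera_info("wrist"))
E
```

```text
pics
{'time_s': 0.0, 'joint_positions': [-75.084, 30.279, 82.156, -0.002, 67.689, -10.227], 'qvel': [0.002, 0.038, 0.09, -0.014, 0.113, -0.015], 'tau': [0.001, -44.005, -17.659, 0.064, 0.058, -0.0], 'position': [0.265, -0.565, 0.222], 'tcp_rot': [[0.905, 0.425, -0.001], [0.425, -0.905, 0.002], [0.0, -0.002, -1.0]], 'force': [-0.22, -0.019, 0.064], 'moment': [0.032, 0.054, -0.014], 'grasp_force': 0.0, 'opening': 0.996}
scene {'fx': 527.7345, 'fy': 527.7345, 'cx': 324.2534, 'cy': 243.8388, 'R': [[0.5183, 0.855, 0.0159], [0.5535, -0.3212, -0.7684], [-0.6519, 0.4071, -0.6397]], 't': [-0.2618, -0.2121, 1.7814]}
top {'fx': 444.7255, 'fy': 444.7255, 'cx': 325.2344, 'cy': 242.8297, 'R': [[-0.0194, -0.9998, 0.0005], [-0.9959, 0.0193, -0.0884], [0.0883, -0.0023, -0.9961]], 't': [0.0164, 0.5304, 1.4275]}
{'fx': 382.11030631678295, 'fy': 382.11030631678295, 'cx': 322.97245356241285, 'cy': 238.1572071623311, 'tool_from_camera': array([[-1.32142671e-04, -9.52941720e-01, -3.03153527e-01,
         8.39937576e-02],
       [ 9.99999781e-01,  7.08768540e-05, -6.58689857e-04,
        -5.07585284e-04],
       [ 6.49179613e-04, -3.03153547e-01,  9.52941502e-01,
        -1.61709157e-01],
       [ 0.00000000e+00,  0.00000000e+00,  0.00000000e+00,
         1.00000000e+00]])}
```

View pics/top0.png

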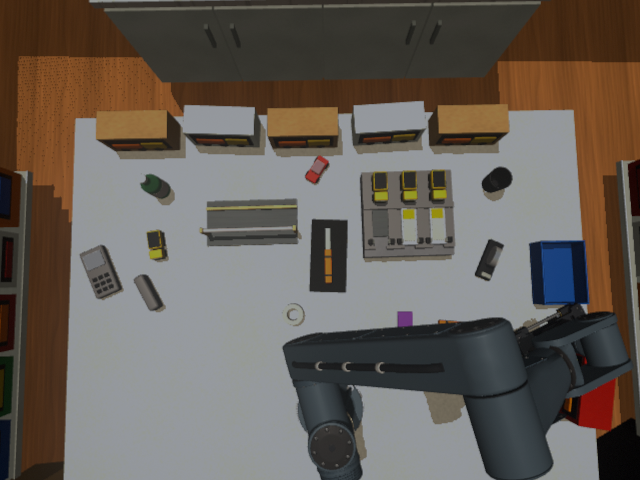

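View pics/scene0.png

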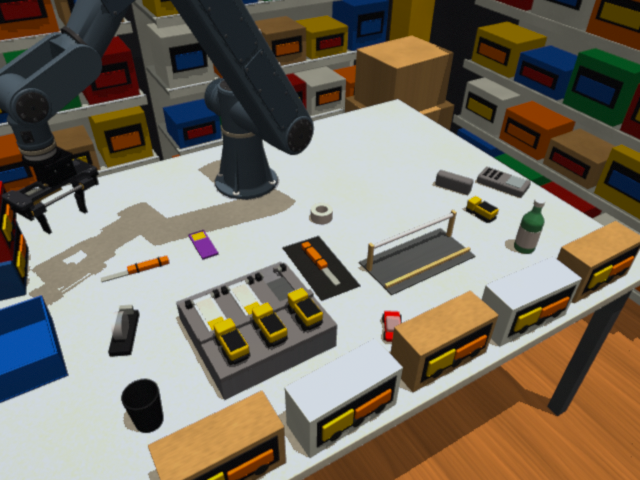

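The levers are at top (328,260), orange and lying on the black mat, and at top (447,322), half hidden (scene (137,268)). The mat one is farther to the robot's left (+y is image left), so it is the one to take. Panels sit in the middle and right bays (top (409,226) and (438,226)), and the left bay is empty. The purple look-alike is at top (405,319).

```bash
cat >> h.py <<'E'
def pts(name,im,d,s=None):
    c=viewer.camera_info(name); v,u=np.mgrid[:480,:640]
    P=np.stack([(u-c['cx'])/c['fx']*d,(v-c['cy'])/c['fy']*d,d],-1)
    if name=='wrist':
        T=c['tool_from_camera']; P=P@T[:3,:3].T+T[:3,3]
        P=P@np.array(s['tcp_rot']).T+np.array(s['position'])
    else: P=(P-c['t'])@c['R']
    P[d<=0]=np.nan; return P
def grab(name,tag):
    s=readout.read_state(); im,d=viewer.capture(name)
    cv2.imwrite(f"pics/{tag}.png",im[:,:,::-1]); P=pts(name,im,d,s); np.savez(f"pics/{tag}.npz",im=im,P=P,d=d); return im,P,s
def rect(Q):
    r=cv2.minAreaRect((Q[:,:2]*1000).astype(np.float32)); return np.round(r[0],1),np.round(r[1],1),round(r[2],2)
E
python3 - <<'E'
from h import *
for n in ("top","scene"):
    z=np.load(f"pics/{n}0.npz"); im=z['im'].astype(int); P=pts(n,z['im'],z['d'])
    ok=np.isfinite(P[...,0])
    r,g,b=im[...,0],im[...,1],im[...,2]
    print(n,"table z",np.nanmedian(P[300:320,560:600,2]) , np.nanmedian(P[...,2][(r>200)&(b>200)&ok]))
    X,Y,Z=P[...,0],P[...,1],P[...,2]
    reg=lambda x0,x1,y0,y1:ok&(X>x0)&(X<x1)&(Y>y0)&(Y<y1)
    pl=reg(.4,.85,-.4,-.05)
    print("plinth",rect(P[pl&(Z>.045)&(Z<.1)]))
    print("trucks",rect(P[pl&(Z>.11)]))
    w=pl&(Z>.06)&(Z<.1)&(r>170)&(g>170); 
    nn,lab,st,ce=cv2.connectedComponentsWithStats(w.astype(np.uint8))
    for i in range(1,nn):
        if st[i,4]>25: print(" panel",rect(P[lab==i]),np.median(Z[lab==i]),st[i,4])
    for nm,R in (("rackarea",(.45,.8,.1,.5)),("levermat",(.4,.75,-.06,.12))):
        q=reg(*R)
        if nm=="rackarea":
            print("rack base",rect(P[q&(Z>.003)&(Z<.02)&(r<150)])); print("bar",rect(P[q&(Z>.075)&(Z<.11)]),np.nanmedian(Z[q&(Z>.075)]))
            print("ledge", rect(P[q&(r>140)&(b<140)&(Z<.03)]))
        else:
            o=q&(r>150)&(b<90)&(g<170)&(Z<.05); print("handle",rect(P[o]),np.median(Z[o])); m=q&(r<60)&(Z<.012);print("mat",rect(P[m]),np.median(Z[m]))
E
```

```text
top table z 0.3158541877340345 nan
plinth (array([ 665.7, -257.7]), array([365.2, 286.8]), 0.75)
trucks (array([ 696.7, -256.5]), array([ 94.8, 224.2]), 0.49)
rack base (array([625.6, 300. ]), array([399.7, 348.4]), 89.98)
bar (array([573.6, 247.9]), array([ 14.3, 295. ]), 0.48) 0.08863084611294463
ledge (array([650.6, 272.4]), array([ 72. , 330.7]), 13.59)
handle (array([579.3,  19.1]), array([349.8,  29.2]), 9.37) 0.0229278139528689
mat (array([572. ,  29.2]), array([178.9, 342.9]), 88.92) 0.003919850168697595
scene table z -0.0017166502509966973 0.0003085615634161761
plinth (array([ 616.4, -257.8]), array([278. , 285.9]), 0.31)
trucks (array([ 695.4, -259.7]), array([ 99.1, 223.6]), 1.06)
 panel (array([ 568.1, -260.8]), array([109.4,  48.1]), 0.66) 0.08033075232575726 579
 panel (array([ 570.4, -350.6]), array([109.1,  48.5]), 1.35) 0.08030132882370183 627
rack base (array([595.5, 247.8]), array([175.5, 297.2]), 0.86)
bar (array([572.8, 249.4]), array([ 19.9, 298.8]), 0.99) 0.08748511918761764
ledge (array([619.6, 253.8]), array([284.5, 148.6]), 77.04)
handle (array([571.6,  47.9]), array([351.3, 103. ]), 10.33) 0.02169180958282129
mat (array([525.3,  23.6]), array([250.2, 167.2]), 0.01) 0.003889464625806204
  return np.nanmean(a, axis, out=out, keepdims=keepdims)
```

```bash
cat >> h.py <<'E'
from scipy.spatial.transform import Rotation as Ro
def Rt(h=0,p=0): return (Ro.from_euler('z',h,degrees=True)*Ro.from_euler('y',-p,degrees=True)).as_matrix()@np.diag([1,-1,-1.])
def plan(pos,h=0,p=0,frm=None):
    "row (shift/250, rotvec/90) from pose frm (default measured) to goal"
    if frm is None: s=readout.read_state(); p0,R0=np.array(s['position']),np.array(s['tcp_rot'])
    else: p0,R0=np.array(frm[0]),Rt(*frm[1:])
    R=Rt(h,p); sh=R0.T@(np.array(pos)-p0)/.25; rv=Ro.from_matrix(R0.T@R).as_rotvec(degrees=True)/90
    n=max(np.linalg.norm(sh)*5,np.linalg.norm(rv)*90/8.59)
    print(np.round(np.r_[sh,rv],3).tolist(),"rows>=%.1f"%n)
E
python3 -c "
from h import *
plan([.50,-.26,.33]); plan([.53,.02,.32],frm=([.5,-.26,.33],0,0)); plan([.56,.25,.32],frm=([.53,.02,.32],0,0))"
```

```text
[1.368, -0.707, -0.431, -0.001, 0.0, 0.279] rows>=8.0
[0.12, -1.12, 0.04, 0.0, 0.0, 0.0] rows>=5.6
[0.12, -0.92, 0.0, 0.0, 0.0, 0.0] rows>=4.6
```

send_rows([
  [0.3, -0.1, -0.42, 0, 0, 0.1],
  [0.7, -0.35, -0.42, 0, 0, 0.279],
  [0.7, -0.35, -0.42, 0, 0, 0.279],
  [0.7, -0.35, -0.42, 0, 0, 0.279],
  [0.7, -0.35, -0.42, 0, 0, 0.279],
  [0.7, -0.35, -0.42, 0, 0, 0.279],
], grip=1)

```text
time_s: 0.7
position: [0.3891, -0.4095, 0.3293]
tcp_rot: [[1.0, 0.005, 0.002], [0.005, -1.0, -0.001], [0.002, 0.001, -1.0]]
force: [-0.2, -0.2, -0.9]
opening: 0.999
grasp_force: 0.0
```

```bash
python3 -c "
from h import *
plan([.50,-.26,.33])"
```

```text
[0.447, -0.596, -0.003, 0.001, -0.001, 0.003] rows>=3.7
```

send_rows([
  [0.45, -0.6, 0, 0, 0, 0.003],
  [0.45, -0.6, 0, 0, 0, 0.003],
  [0.45, -0.6, 0, 0, 0, 0.003],
  [0.45, -0.6, 0, 0, 0, 0.003],
  [0.45, -0.6, 0, 0, 0, 0.003],
  [0.45, -0.6, 0, 0, 0, 0.003],
  [0.45, -0.6, 0, 0, 0, 0.003],
])

```text
time_s: 1.4
position: [0.4984, -0.2635, 0.3269]
tcp_rot: [[1.0, -0.006, -0.001], [-0.006, -1.0, -0.0], [-0.001, 0.0, -1.0]]
force: [-0.1, -0.2, -0.2]
opening: 0.999
grasp_force: 0.0
```

```bash
python3 -c "
from h import *
grab('wrist','w1'); grab('top','t1'); print(readout.read_state()['position'])"
```

```text
[ 0.49835468 -0.26366572  0.32721423]
```

send_rows([
  [0.12, -0.5, 0.04, 0, 0, 0],
  [0.12, -1, 0.04, 0, 0, 0],
  [0.12, -1, 0.04, 0, 0, 0],
  [0.12, -1, 0.04, 0, 0, 0],
  [0.12, -1, 0.04, 0, 0, 0],
  [0.12, -1, 0.04, 0, 0, 0],
  [0.12, -1, 0.04, 0, 0, 0],
  [0.12, -1, 0.04, 0, 0, 0],
])

```text
time_s: 2.3
position: [0.5304, -0.0139, 0.3176]
tcp_rot: [[1.0, -0.006, 0.0], [-0.006, -1.0, -0.001], [0.0, 0.001, -1.0]]
force: [-0.3, -0.4, 0.5]
opening: 1.004
grasp_force: 0.0
```

```bash
python3 -c "
from h import *
grab('wrist','w2'); print(readout.read_state()['position'])"
```

```text
[ 0.53042522 -0.01425011  0.3175825 ]
```

send_rows([
  [0.12, -0.5, 0, 0, 0, 0],
  [0.12, -1, 0, 0, 0, 0],
  [0.12, -1, 0, 0, 0, 0],
  [0.12, -1, 0, 0, 0, 0],
  [0.12, -1, 0, 0, 0, 0],
  [0.12, -1, 0, 0, 0, 0],
  [0.12, -1, 0, 0, 0, 0],
  [0.12, -1, 0, 0, 0, 0],
])

```text
time_s: 3.15
position: [0.5617, 0.2354, 0.3173]
tcp_rot: [[1.0, -0.007, -0.001], [-0.007, -1.0, -0.001], [-0.001, 0.001, -1.0]]
force: [-0.4, 0.0, -0.2]
opening: 1.002
grasp_force: 0.0
```

```bash
python3 -c "
from h import *
grab('wrist','w3'); print(readout.read_state()['position'])
ims=[cv2.resize(cv2.imread(f'pics/{t}.png'),(400,300)) for t in ('w1','w2','w3','t1')]
cv2.imwrite('pics/m1.png',np.vstack([np.hstack(ims[:2]),np.hstack(ims[2:])]))"
```

```text
[0.56172746 0.23523015 0.31743418]
```

View pics/m1.png

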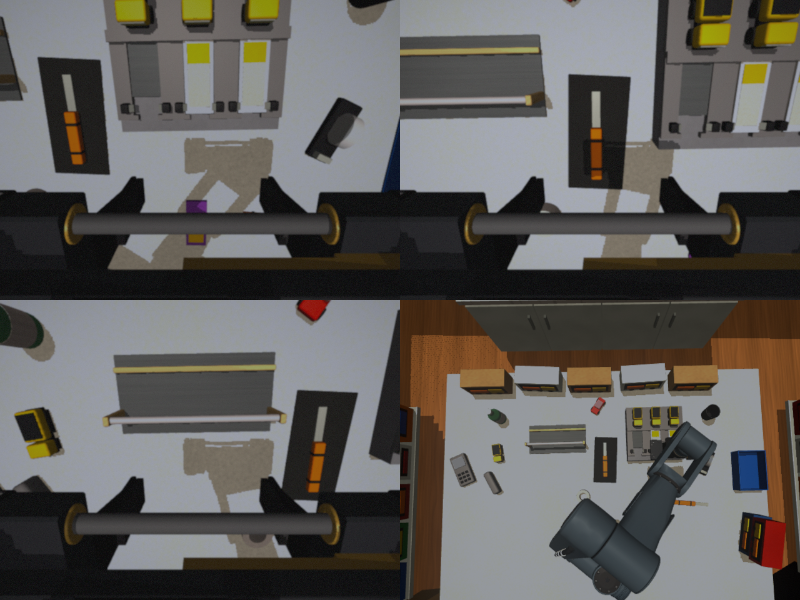

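The montage's four panes show the following:
- w1: panels in the middle bay (pane px (200,75)) and right bay (255,75), left bay empty at (145,75), and the purple decoy at (197,222).
- w2: the lever on the mat at (597,135).
- w3: the rack, with its ledge at (195,370) and bar at (195,420).
- t1: the second orange lever at (690,503), well to the right of the mat one. The lever I take is the one on the mat.

```bash
cat >> h.py <<'E'
def comp(m,mn=40):
    n,l,st,_=cv2.connectedComponentsWithStats(m.astype(np.uint8)); return [l==i for i in range(1,n) if st[i,4]>mn]
def line(Q):
    r=cv2.fitLine((Q[:,:2]).astype(np.float32),cv2.DIST_HUBER,0,1e-3,1e-3).ravel(); return np.round(np.degrees(np.arctan2(r[1],r[0])),2),np.round(r[2:]*1000,1)
E
python3 - <<'E'
from h import *
for t in ('w1','w2','w3'):
    z=np.load(f'pics/{t}.npz'); im=z['im'].astype(int); P=z['P']; X,Y,Z=P[...,0],P[...,1],P[...,2]; r,g,b=im[...,0],im[...,1],im[...,2]
    print('##',t)
    V=np.mgrid[:480,:640][0]<290
    H=V&(r>120)&(b<70)&(g<.72*r)&(Z>.005)&(Z<.05)&(Y>-.1)
    for m in comp(H): print('handle',rect(P[m]),line(P[m]),np.median(Z[m]),m.sum())
    B=V&(Z>.004)&(Z<.03)&(r>130)&(b>110)&(abs(Y-.02)<.07)&(X>.4)&(X<.72)
    for m in comp(B,80): print('blade',rect(P[m]),line(P[m]),np.median(Z[m]),m.sum())
    M=V&(Z<.012)&(r<75)&(abs(Y-.02)<.12)&(X>.4)&(X<.72)
    for m in comp(M,2000): print('mat',rect(P[m]),m.sum(),np.median(Z[m]))
    if t!='w3':
        for m in comp(V&(Z>.07)&(Z<.095)&(np.minimum(r,g)>120)&(Y<-.1),300): print('panel',rect(P[m]),line(P[m]),np.median(Z[m]))
        for m in comp(V&(Z>.05)&(Z<.068)&(Y<-.05)&(X>.4)&(X<.6),200): print('sill',rect(P[m]),line(P[m]),np.median(Z[m]))
        for m in comp(V&(Z>.088)&(Z<.098)&(X<.56)&(Y<-.05),20): print('housing',rect(P[m]))
    else:
        for m in comp(V&(Z>.07)&(Z<.11)&(X<.65)&(X>.5),300): print('bar',rect(P[m]),line(P[m]),np.median(Z[m]),Z[m].max())
        for m in comp(V&(r>130)&(b<130)&(Z<.04)&(X>.6)&(X<.72)&(Y>.1)&(Y<.42),300): print('ledge',rect(P[m]),line(P[m]),np.median(Z[m]))
        for m in comp(V&(r<140)&(Z<.012)&(Z>.003)&(X>.5)&(X<.75)&(Y>.08)&(Y<.42),1000): print('base',rect(P[m]),np.median(Z[m]))
    print('table',np.nanmedian(Z[V&(Z<.01)&(r>150)]))
E
```

```text
## w1
handle (array([499.4,  -1.9]), array([20.3, 20.3]), 87.89) (np.float32(40.49), array([497.5,  -3.3], dtype=float32)) 0.02171664135257606 274
handle (array([454.9,  -1.7]), array([20.2, 51.9]), 89.97) (np.float32(-0.3), array([455.3,  -2.1], dtype=float32)) 0.02168445171852948 638
handle (array([411.2,  -1.8]), array([21.1, 19.6]), 0.64) (np.float32(38.1), array([411.9,  -2.9], dtype=float32)) 0.021786998570171412 225
blade (array([566.5,  -2.3]), array([11.1, 23.5]), 88.19) (np.float32(5.78), array([569. ,  -2.4], dtype=float32)) 0.007841985571852922 142
mat (array([606.5, 118.4]), array([ 42.1, 148.5]), 89.92) 2396 0.005672398183854066
mat (array([503.8,  -4.6]), array([119.2, 212.1]), 87.35) 12933 0.003854632203603603
panel (array([ 573.7, -348.7]), array([114.4,  49.4]), 0.93) (np.float32(0.69), array([ 576.8, -348. ], dtype=float32)) 0.08001934471317422
panel (array([ 572.5, -257.9]), array([114. ,  48.4]), 0.53) (np.float32(0.81), array([ 575.6, -257.7], dtype=float32)) 0.08008644289275602
panel (array([ 474.9, -533.9]), array([22.7, 42.1]), 65.45) (np.float32(-24.94), arr
[... 2780 characters left out ...]
array([39.4, 81.8]), 89.91) 2182 0.005659392898262866
mat (array([513.1,  -4. ]), array([119.9, 193.3]), 87.26) 11073 0.0036182665774918688
bar (array([572. , 248.8]), array([ 15.7, 299.2]), 0.62) (np.float32(-89.37), array([572.6, 248.8], dtype=float32)) 0.08852728664046336 0.09768041031762356
ledge (array([652.8, 249.3]), array([  8.8, 298.3]), 0.59) (np.float32(-89.38), array([653.1, 250.1], dtype=float32)) 0.01757006733476596
base (array([668.7, 250.1]), array([ 21.8, 299.8]), 0.62) 0.00568275670143692
base (array([605.9, 249.5]), array([ 83.4, 300.7]), 0.63) 0.0057130399506513385
base (array([539.7, 248.8]), array([ 20.7, 299.6]), 0.63) 0.005730150879308782
table -0.00022537266326722039
```

```bash
python3 -c "
from h import *
plan([.455,-.0015,.18],-.2); plan([.455,-.0015,.007],-.2,frm=([.455,-.0015,.18],-.2,0))"
```

```text
[-0.42, 0.95, 0.551, 0.001, 0.0, -0.002] rows>=5.9
[0.0, 0.0, 0.692, 0.0, 0.0, 0.0] rows>=3.5
```

send_rows([
  [-0.1, 0.2, 0, 0, 0, 0],
  [-0.42, 0.95, 0.3, 0, 0, -0.002],
  [-0.42, 0.95, 0.55, 0, 0, -0.002],
  [-0.42, 0.95, 0.55, 0, 0, -0.002],
  [-0.42, 0.95, 0.55, 0, 0, -0.002],
  [-0.42, 0.95, 0.55, 0, 0, -0.002],
  [-0.42, 0.95, 0.55, 0, 0, -0.002],
  [-0.42, 0.95, 0.55, 0, 0, -0.002],
  [-0.42, 0.95, 0.55, 0, 0, -0.002],
], grip=0.7)

```text
time_s: 4.1
position: [0.4566, -0.0001, 0.181]
tcp_rot: [[1.0, -0.003, 0.003], [-0.003, -1.0, -0.0], [0.003, 0.0, -1.0]]
force: [0.4, -0.4, 0.3]
opening: 0.699
grasp_force: 0.0
```

```bash
python3 - <<'E'
from h import *
im,P,s=grab('wrist','w4'); im=im.astype(int); X,Y,Z=P[...,0],P[...,1],P[...,2]; r,g,b=im[...,0],im[...,1],im[...,2]
cv2.imwrite('pics/w4c.png',cv2.imread('pics/w4.png')[0:480,120:520])
H=(r>100)&(b<70)&(g<.72*r)&(Z>.012)&(Z<.03)&(abs(Y)<.12)
for m in comp(H): print('handle',rect(P[m]),np.median(Z[m]),m.sum())
for m in comp((Z>.004)&(Z<.015)&(r>110)&(b>90)&(abs(Y)<.07),80): print('blade',rect(P[m]),line(P[m]))
print(s['position']); plan([.455,-.0015,.007],-.2)
E
```

```text
handle (array([499. ,  -1.6]), array([20.9, 22.3]), 89.45) 0.021437912290578162 690
handle (array([455.3,  -1.2]), array([54.4, 21.2]), 0.06) 0.02148090333424238 1475
handle (array([412. ,  -1.3]), array([20.2, 20.2]), 89.26) 0.021542546228053544 471
blade (array([545.4,  -2. ]), array([16.3, 70.7]), 89.54) (np.float32(-0.31), array([546.2,  -1.5], dtype=float32))
[ 4.56556971e-01 -9.69225252e-05  1.81008145e-01]
[-0.009, 0.007, 0.697, 0.0, -0.002, 0.001] rows>=3.5
```

View pics/w4c.png

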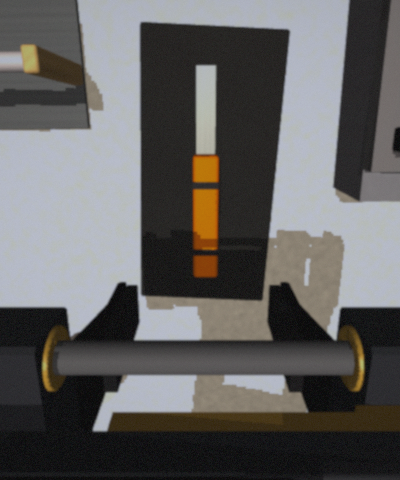

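The enlarged crop confirms it: an orange handle at crop (205,215) and a steel blade at (205,110), lying on the black mat. I'll descend and grip.

send_rows([
  [-0.008, 0.006, 0.2, 0, 0, 0],
  [-0.008, 0.006, 0.4, 0, 0, 0],
  [-0.008, 0.006, 0.6, 0, 0, 0],
  [-0.008, 0.006, 0.695, 0, 0, 0],
  [-0.008, 0.006, 0.695, 0, 0, 0],
  [-0.008, 0.006, 0.695, 0, 0, 0],
  [-0.008, 0.006, 0.695, 0, 0, 0],
  [-0.008, 0.006, 0.695, 0, 0, 0],
])

```text
time_s: 4.95
position: [0.4543, -0.0006, 0.0068]
tcp_rot: [[1.0, 0.0, 0.002], [0.0, -1.0, -0.0], [0.002, 0.0, -1.0]]
force: [0.1, 0.6, -0.1]
opening: 0.702
grasp_force: 0.0
```

send_rows([
  [0, 0, 0, 0, 0, 0],
  [0, 0, 0, 0, 0, 0],
  [0, 0, 0, 0, 0, 0],
  [0, 0, 0, 0, 0, 0],
  [0, 0, 0, 0, 0, 0],
  [0, 0, 0, 0, 0, 0],
  [0, 0, 0, 0, 0, 0],
  [0, 0, 0, 0, 0, 0],
], grip=0)

```text
time_s: 5.75
position: [0.4533, -0.001, 0.0063]
tcp_rot: [[1.0, -0.001, -0.0], [-0.001, -1.0, -0.0], [-0.0, 0.0, -1.0]]
force: [0.0, -1.3, -1.3]
opening: 0.249
grasp_force: 30.0
```

```bash
python3 - <<'E'
from h import *
c=[.5751,-.2580]; a=np.radians(.7)
def w(x,y,z): return [c[0]+x*np.cos(a)-y*np.sin(a),c[1]+x*np.sin(a)+y*np.cos(a),z]
s=readout.read_state();print(s['position'],s['opening'],s['grasp_force'])
# pre-insert for bay0: tip at plinth x=-105 -> origin -230
A=[.455,-.0015,.15]; B=w(-235,0,150); 
B=w(-.235,0,.15); C=w(-.235,0,.0675); D=w(-.160,0,.0675)
print(B,C,D)
plan(A,-.2); plan(B,.7,frm=(A,-.2,0)); plan(C,.7,frm=(B,.7,0)); plan(D,.7,frm=(C,.7,0))
E
```

```text
[ 0.45330049 -0.00102829  0.00629531] 0.24925945998262428 29.975087642669678
[np.float64(0.34011753812979373), np.float64(-0.2608709951962831), 0.15] [np.float64(0.34011753812979373), np.float64(-0.2608709951962831), 0.0675] [np.float64(0.4151119408543276), np.float64(-0.25995472013363957), 0.0675]
[0.007, 0.002, -0.575, 0.0, 0.0, 0.002] rows>=2.9
[-0.456, 1.039, 0.0, 0.0, 0.0, -0.01] rows>=5.7
[0.0, 0.0, 0.33, 0.0, 0.0, 0.0] rows>=1.6
[0.3, 0.0, 0.0, 0.0, 0.0, 0.0] rows>=1.5
```

send_rows([
  [0, 0, -0.15, 0, 0, 0],
  [0, 0, -0.35, 0, 0, 0],
  [0, 0, -0.55, 0, 0, 0],
  [-0.2, 0.45, -0.58, 0, 0, -0.01],
  [-0.35, 0.8, -0.58, 0, 0, -0.01],
  [-0.45, 1, -0.58, 0, 0, -0.01],
  [-0.45, 1, -0.58, 0, 0, -0.01],
  [-0.45, 1, -0.58, 0, 0, -0.01],
  [-0.45, 1, -0.58, 0, 0, -0.01],
  [-0.45, 1, -0.58, 0, 0, -0.01],
  [-0.45, 1, -0.58, 0, 0, -0.01],
])

```text
time_s: 6.85
position: [0.3399, -0.2505, 0.151]
tcp_rot: [[1.0, 0.013, -0.001], [0.013, -1.0, 0.002], [-0.001, -0.002, -1.0]]
force: [-0.3, 0.5, -1.6]
opening: 0.252
grasp_force: 30.0
```

```bash
cat >> h.py <<'E'
def w(x,y,z,c=(.5751,-.2580),a=.7):
    a=np.radians(a); return [c[0]+x*np.cos(a)-y*np.sin(a),c[1]+x*np.sin(a)+y*np.cos(a),z]
def blade(tag):
    im,P,s=grab('wrist',tag); im=im.astype(int); R=np.array(s['tcp_rot']); Q=(P-s['position'])@R # tool coords
    r,g,b=im[...,0],im[...,1],im[...,2]
    for n,m in (('blade',(Q[...,0]>.06)&(Q[...,0]<.135)&(abs(Q[...,1])<.03)&(abs(Q[...,2])<.03)),('handle',(r>90)&(b<80)&(g<.75*r)&(abs(Q[...,1])<.02)&(Q[...,2]<.01)&(Q[...,2]>-.05)&(Q[...,0]<.08))):
        q=Q[m]
        if len(q)<40: print(n,'few'); continue
        k=np.polyfit(q[:,0],q[:,2],1); ky=np.polyfit(q[:,0],q[:,1],1)
        print(n,len(q),'x',np.round(np.percentile(q[:,0],[1,99])*1000,1),'y,z med',np.round(np.median(q[:,1:],0)*1000,1),'slopes z,y deg',np.round(np.degrees([k[0],ky[0]]),2))
E
python3 - <<'E'
from h import *
blade('w5'); s=readout.read_state(); print(s['position'],s['opening'])
plan(w(-.235,0,.15),.7); plan(w(-.235,0,.0675),.7)
E
```

```text
blade 7187 x [ 60.8 124.2] y,z med [-0.2 -1.2] slopes z,y deg [0.09 0.34]
handle 7788 x [-46.6  56.6] y,z med [ -0.6 -15.2] slopes z,y deg [0.29 0.17]
[ 0.34007079 -0.24962413  0.15100725] 0.24658785124837695
[-0.0, 0.045, 0.004, -0.001, 0.001, 0.001] rows>=0.2
[-0.0, 0.046, 0.334, -0.001, 0.001, 0.001] rows>=1.7
```

send_rows([
  [0, 0.045, 0.1, 0, 0, 0],
  [0, 0.045, 0.25, 0, 0, 0],
  [0, 0.045, 0.334, 0, 0, 0],
  [0, 0.045, 0.334, 0, 0, 0],
  [0, 0.045, 0.334, 0, 0, 0],
  [0, 0.045, 0.334, 0, 0, 0],
])

```text
time_s: 7.5
position: [0.3415, -0.2619, 0.0688]
tcp_rot: [[1.0, 0.016, 0.001], [0.016, -1.0, -0.001], [0.001, 0.001, -1.0]]
force: [-0.0, -0.3, -1.6]
opening: 0.249
grasp_force: 30.0
```

```bash
python3 - <<'E'
from h import *
blade('w6'); s=readout.read_state(); print(s['position'],s['opening'])
plan(w(-.16,0,.0672),.7)
z=np.load('pics/w6.npz');P=z['P'];X,Y,Z=P[...,0],P[...,1],P[...,2]
for m in comp((Z>.088)&(Z<.098)&(X<.56)&(X>.5)&(Y<-.05),60): print('housing',rect(P[m]))
m=(Z>.056)&(Z<.068)&(X>.475)&(X<.505)&(Y<-.14); print('sill z',np.median(Z[m]), 'front', [round(float(np.percentile(X[m&(abs(Y-y)<.01)],1)),4) for y in (-.2,-.25,-.3)])
E
```

```text
blade 7189 x [ 60.9 124.2] y,z med [-0.2 -1.2] slopes z,y deg [0.09 0.34]
handle 7775 x [-46.5  56.5] y,z med [ -0.6 -15.2] slopes z,y deg [0.3  0.19]
[ 0.34151684 -0.26223677  0.06891923] 0.25192445989214707
[0.294, -0.004, 0.007, 0.001, -0.001, 0.002] rows>=1.5
  return _methods._mean(a, axis=axis, dtype=dtype,
  ret = ret.dtype.type(ret / rcount)
Traceback (most recent call last):
IndexError: index -1 is out of bounds for axis 0 with size 0
```

send_rows([
  [0.06, -0.002, 0.007, 0, 0, 0],
  [0.12, -0.004, 0.007, 0, 0, 0],
  [0.18, -0.004, 0.007, 0, 0, 0],
  [0.24, -0.004, 0.007, 0, 0, 0],
  [0.294, -0.004, 0.007, 0, 0, 0],
  [0.294, -0.004, 0.007, 0, 0, 0],
  [0.294, -0.004, 0.007, 0, 0, 0],
])

```text
time_s: 8.25
position: [0.4145, -0.2597, 0.0661]
tcp_rot: [[1.0, 0.016, -0.0], [0.016, -1.0, 0.0], [-0.0, -0.0, -1.0]]
force: [0.2, 0.6, -1.1]
opening: 0.25
grasp_force: 30.0
```

```bash
python3 - <<'E'
from h import *
im,P,s=grab('wrist','w7'); print(s['position'],s['force'],s['opening'])
cv2.imwrite('pics/w7c.png',cv2.resize(cv2.imread('pics/w7.png')[100:340,170:490],(640,480)))
# candidate tilt: rotate lever about fulcrum (plinth x -94, z .062)
p=np.array(s['position'])
for aa in (8,15,18):
    f=np.array(w(-.094,0,.062)); o=np.array(w(-.16,0,0)); 
    # lever underside line passes the fulcrum, keep distance along lever L=66mm, tcp 2.8 above underside
    t=np.radians(aa); d=np.array([-.066*np.cos(t)-.0028*np.sin(t),0,-.066*np.sin(t)+.0028*np.cos(t)])
    print(aa); plan(f+d,.7,aa)
E
```

```text
[ 0.4145466  -0.25967114  0.06606182] [ 0.19333152  0.55645859 -1.13465698] 0.25012535167994804
8
[0.006, -0.002, 0.042, -0.0, 0.089, 0.002] rows>=0.9
15
[0.011, -0.001, 0.073, -0.001, 0.167, 0.002] rows>=1.8
18
[0.014, -0.001, 0.087, -0.001, 0.2, 0.002] rows>=2.1
```

View pics/w7c.png

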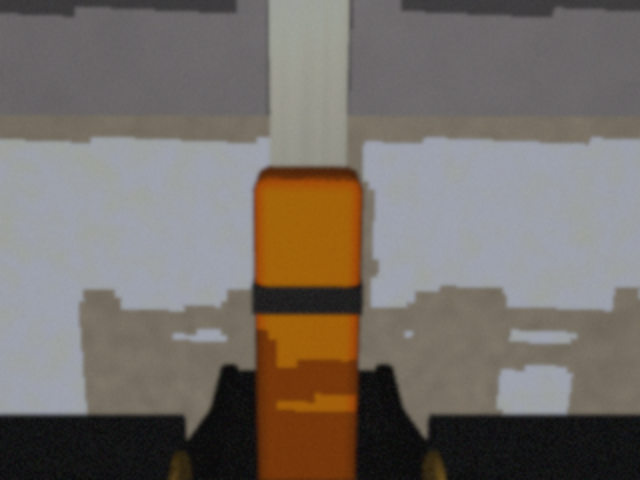

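The blade is through the way in: the steel blade (crop (310,80)) lies over the sill, centred, with the handle just before the edge. Now I'll prise.

send_rows([
  [0.003, -0.001, 0.022, 0, 0.045, 0],
  [0.006, -0.001, 0.042, 0, 0.089, 0],
  [0.008, -0.001, 0.056, 0, 0.125, 0],
  [0.011, -0.001, 0.073, 0, 0.167, 0],
  [0.013, -0.001, 0.082, 0, 0.187, 0],
  [0.013, -0.001, 0.082, 0, 0.187, 0],
  [0.013, -0.001, 0.082, 0, 0.187, 0],
  [0.013, -0.001, 0.082, 0, 0.187, 0],
])

```text
time_s: 9.1
position: [0.4169, -0.2596, 0.0457]
tcp_rot: [[0.957, 0.015, 0.288], [0.014, -1.0, 0.004], [0.288, 0.0, -0.958]]
force: [-5.0, -0.1, 2.6]
opening: 0.249
grasp_force: 30.0
```

```bash
cat >> h.py <<'E'
def panelz(tag,by):
    "panel top height along plinth x, from scene camera"
    im,P,s=grab('scene',tag); a=np.radians(.7); d=P[...,:2]-np.array([.5751,-.2580])
    x=d[...,0]*np.cos(a)+d[...,1]*np.sin(a); y=-d[...,0]*np.sin(a)+d[...,1]*np.cos(a)
    print(tag,[(int(xx*1000),np.round(np.nanmedian(P[...,2][(abs(x-xx)<.004)&(abs(y-by)<.018)])*1000,1)) for xx in (-.055,-.04,-.02,0,.02,.04)])
E
python3 - <<'E'
from h import *
s=readout.read_state();print(s['position'],s['force'],s['opening'],s['time_s']);panelz('s1',0);panelz('s1b',-.09)
plan([s['position'][0],s['position'][1],.0672],.7,0)
E
```

```text
[ 0.4168925  -0.25962335  0.04570061] [-4.96839246 -0.08143323  2.5637754 ] 0.2492687799389033 9.1
s1 [(-55, np.float64(91.8)), (-40, np.float64(91.1)), (-20, np.float64(88.5)), (0, np.float64(86.3)), (20, np.float64(84.5)), (40, np.float64(82.4))]
s1b [(-55, np.float64(80.1)), (-40, np.float64(79.9)), (-20, np.float64(80.2)), (0, np.float64(80.8)), (20, np.float64(80.8)), (40, np.float64(81.0))]
[0.024, 0.0, -0.083, 0.0, -0.186, 0.002] rows>=2.0
```

Front raised about 12 mm; a bit more to be sure it snaps.

send_rows([
  [0, 0, 0.01, 0, 0.022, 0],
  [0, 0, 0.02, 0, 0.044, 0],
  [0, 0, 0.02, 0, 0.044, 0],
  [0, 0, 0.02, 0, 0.044, 0],
  [0, 0, 0.02, 0, 0.044, 0],
])

```text
time_s: 9.7
position: [0.419, -0.2598, 0.041]
tcp_rot: [[0.935, 0.015, 0.354], [0.015, -1.0, 0.005], [0.354, 0.001, -0.935]]
force: [-3.7, 0.6, 2.6]
opening: 0.252
grasp_force: 30.0
```

```bash
python3 - <<'E'
from h import *
s=readout.read_state();print(s['position'],s['force'],s['opening'],s['time_s']);panelz('s2',0)
plan([s['position'][0],s['position'][1],.0672],.7,0)
E
```

```text
[ 0.41902012 -0.25980846  0.04100357] [-3.73583297  0.62723565  2.59432983] 0.25203203157365445 9.7
s2 [(-55, np.float64(96.8)), (-40, np.float64(94.9)), (-20, np.float64(92.1)), (0, np.float64(88.8)), (20, np.float64(85.7)), (40, np.float64(83.4))]
[0.037, 0.0, -0.098, 0.0, -0.231, 0.002] rows>=2.4
```

```bash
python3 - <<'E'
from h import *
plan([.416,-.2598,.056],.7,10);plan([.413,-.2598,.0672],.7,0);plan([.338,-.2605,.0675],.7,0)
E
```

```text
[0.01, -0.0, -0.061, -0.0, -0.12, 0.002] rows>=1.3
[0.014, -0.0, -0.107, 0.0, -0.231, 0.002] rows>=2.4
[-0.266, -0.002, -0.214, 0.0, -0.231, 0.002] rows>=2.4
```

send_rows([
  [0.004, 0, -0.03, 0, -0.06, 0],
  [0.01, 0, -0.061, 0, -0.12, 0],
  [0.012, 0, -0.085, 0, -0.175, 0],
  [0.014, 0, -0.107, 0, -0.231, 0.002],
  [0.014, 0, -0.107, 0, -0.231, 0.002],
  [-0.08, 0, -0.143, 0, -0.231, 0.002],
  [-0.17, 0, -0.178, 0, -0.231, 0.002],
  [-0.266, -0.002, -0.214, 0, -0.231, 0.002],
  [-0.266, -0.002, -0.214, 0, -0.231, 0.002],
  [-0.266, -0.002, -0.214, 0, -0.231, 0.002],
])

```text
time_s: 10.75
position: [0.3381, -0.2609, 0.0672]
tcp_rot: [[1.0, 0.011, 0.0], [0.011, -1.0, -0.0], [0.0, 0.0, -1.0]]
force: [0.4, 0.1, -0.6]
opening: 0.252
grasp_force: 30.0
```

```bash
python3 - <<'E'
from h import *
s=readout.read_state();print(s['position'],s['force']);panelz('s3',0);blade('w8')
q=w(-.236,-.09,.0672); print(q); plan(q,.7)
E
```

```text
[ 0.33812408 -0.26092473  0.06721283] [ 0.401221    0.06336397 -0.56020715]
s3 [(-55, np.float64(96.1)), (-40, np.float64(94.5)), (-20, np.float64(91.0)), (0, np.float64(88.6)), (20, np.float64(85.6)), (40, np.float64(83.8))]
blade 7181 x [ 60.8 124.3] y,z med [-0.6 -1. ] slopes z,y deg [0.28 0.14]
handle 7763 x [-46.4  56.4] y,z med [ -0.6 -15.3] slopes z,y deg [0.45 0.02]
[np.float64(0.3402171428353056), np.float64(-0.350876495466559), 0.0672]
[0.001, 0.358, 0.001, 0.001, -0.001, -0.0] rows>=1.8
```

Panel 1 stays propped. Next, bay 0.

send_rows([
  [0, 0.18, 0, 0, 0, 0],
  [0, 0.358, 0, 0, 0, 0],
  [0, 0.358, 0, 0, 0, 0],
  [0, 0.358, 0, 0, 0, 0],
  [0, 0.358, 0, 0, 0, 0],
  [0, 0.358, 0, 0, 0, 0],
])

```text
time_s: 11.45
position: [0.3386, -0.3481, 0.0669]
tcp_rot: [[1.0, 0.013, -0.001], [0.013, -1.0, 0.002], [-0.001, -0.002, -1.0]]
force: [0.1, 0.4, -0.8]
opening: 0.247
grasp_force: 30.0
```

```bash
python3 - <<'E'
from h import *
s=readout.read_state();print(s['position']); plan(w(-.16,-.09,.0672),.7)
E
```

```text
[ 0.33861651 -0.34814878  0.06692286]
[0.31, 0.011, -0.001, -0.001, 0.001, 0.0] rows>=1.6
```

send_rows([
  [0.06, 0.01, 0, 0, 0, 0],
  [0.12, 0.011, 0, 0, 0, 0],
  [0.18, 0.011, 0, 0, 0, 0],
  [0.24, 0.011, 0, 0, 0, 0],
  [0.305, 0.011, 0, 0, 0, 0],
  [0.305, 0.011, 0, 0, 0, 0],
  [0.305, 0.011, 0, 0, 0, 0],
])

```text
time_s: 12.15
position: [0.4153, -0.3511, 0.067]
tcp_rot: [[1.0, 0.013, -0.001], [0.013, -1.0, 0.001], [-0.001, -0.001, -1.0]]
force: [-0.6, 0.3, -1.1]
opening: 0.249
grasp_force: 30.0
```

```bash
python3 - <<'E'
from h import *
s=readout.read_state();print(s['position'],s['force'],s['opening'])
for aa in (8,15,20):
    f=np.array(w(-.094,-.09,.062)); t=np.radians(aa); d=np.array([-.066*np.cos(t)-.0028*np.sin(t),0,-.066*np.sin(t)+.0028*np.cos(t)])
    plan(f+d,.7,aa)
E
```

```text
[ 0.41525666 -0.351092    0.06695007] [-0.57490619  0.32647179 -1.12864585] 0.24876995372786487
[0.005, -0.008, 0.045, -0.001, 0.089, 0.001] rows>=0.9
[0.01, -0.008, 0.077, -0.001, 0.167, 0.001] rows>=1.8
[0.016, -0.007, 0.1, -0.001, 0.223, 0.001] rows>=2.3
```

send_rows([
  [0.003, 0, 0.022, 0, 0.045, 0],
  [0.005, 0, 0.045, 0, 0.089, 0],
  [0.008, 0, 0.061, 0, 0.125, 0],
  [0.01, 0, 0.077, 0, 0.167, 0],
  [0.013, 0, 0.088, 0, 0.195, 0],
  [0.016, 0, 0.101, 0, 0.227, 0],
  [0.016, 0, 0.101, 0, 0.227, 0],
  [0.016, 0, 0.101, 0, 0.227, 0],
  [0.016, 0, 0.101, 0, 0.227, 0],
])

```text
time_s: 13.05
position: [0.4192, -0.3519, 0.0422]
tcp_rot: [[0.937, 0.012, 0.349], [0.011, -1.0, 0.004], [0.349, -0.0, -0.937]]
force: [0.3, 0.4, -1.5]
opening: 0.25
grasp_force: 30.0
```

```bash
python3 - <<'E'
from h import *
s=readout.read_state();print(s['position'],s['force']);panelz('s4',-.09);panelz('s4b',0)
plan([.414,-.351,.056],.7,10);plan([.411,-.351,.0672],.7,0);plan([.338,-.352,.0675],.7,0)
E
```

```text
[ 0.41917578 -0.35185075  0.04215344] [ 0.26347758  0.36204398 -1.48874822]
s4 [(-55, np.float64(96.2)), (-40, np.float64(94.3)), (-20, np.float64(91.2)), (0, np.float64(89.0)), (20, np.float64(86.5)), (40, np.float64(84.8))]
s4b [(-55, np.float64(96.0)), (-40, np.float64(94.0)), (-20, np.float64(91.9)), (0, np.float64(88.9)), (20, np.float64(85.8)), (40, np.float64(84.4))]
[-0.001, -0.004, -0.059, 0.0, -0.116, 0.0] rows>=1.2
[0.003, -0.004, -0.105, 0.0, -0.227, 0.0] rows>=2.4
[-0.27, -0.003, -0.209, 0.0, -0.227, 0.0] rows>=2.4
```

Snapped free: it no longer pushes on the lever and it's propped. I'll withdraw and lift.

send_rows([
  [0, 0, -0.03, 0, -0.06, 0],
  [0, 0, -0.059, 0, -0.116, 0],
  [0.002, 0, -0.082, 0, -0.175, 0],
  [0.003, 0, -0.105, 0, -0.227, 0],
  [0.003, 0, -0.105, 0, -0.227, 0],
  [-0.08, 0, -0.137, 0, -0.227, 0],
  [-0.17, 0, -0.171, 0, -0.227, 0],
  [-0.27, 0, -0.209, 0, -0.227, 0],
  [-0.27, 0, -0.209, 0, -0.227, 0],
  [-0.27, 0, -0.209, 0, -0.227, 0],
])

```text
time_s: 14.15
position: [0.3372, -0.3524, 0.0671]
tcp_rot: [[1.0, 0.01, 0.001], [0.01, -1.0, 0.001], [0.001, -0.001, -1.0]]
force: [0.6, -1.4, -0.7]
opening: 0.251
grasp_force: 30.0
```

```bash
python3 - <<'E'
from h import *
s=readout.read_state();print(s['position'],s['opening']);panelz('s5',-.09)
plan([.42,-.15,.16],-.3)
plan([.454,-.001,.16],-.3,frm=([.42,-.15,.16],-.3,0))
plan([.454,-.001,.009],-.3,frm=([.454,-.001,.16],-.3,0))
E
```

```text
[ 0.33720938 -0.35242031  0.06710472] 0.2507270592214025
s5 [(-55, np.float64(96.2)), (-40, np.float64(95.1)), (-20, np.float64(91.6)), (0, np.float64(89.2)), (20, np.float64(85.5)), (40, np.float64(83.5))]
[0.338, -0.808, -0.37, -0.0, -0.001, 0.01] rows>=4.8
[0.133, -0.597, 0.0, 0.0, 0.0, 0.0] rows>=3.1
[0.0, 0.0, 0.604, 0.0, 0.0, 0.0] rows>=3.0
```

send_rows([
  [0, 0, -0.18, 0, 0, 0],
  [0, -0.05, -0.37, 0, 0, 0.01],
  [0.338, -0.81, -0.37, 0, 0, 0.01],
  [0.338, -0.81, -0.37, 0, 0, 0.01],
  [0.338, -0.81, -0.37, 0, 0, 0.01],
  [0.338, -0.81, -0.37, 0, 0, 0.01],
  [0.338, -0.81, -0.37, 0, 0, 0.01],
  [0.338, -0.81, -0.37, 0, 0, 0.01],
])

```text
time_s: 15.0
position: [0.4209, -0.1473, 0.16]
tcp_rot: [[1.0, 0.001, 0.001], [0.001, -1.0, 0.001], [0.001, -0.001, -1.0]]
force: [-1.0, -0.3, -1.4]
opening: 0.247
grasp_force: 30.0
```

send_rows([
  [0.133, -0.6, 0, 0, 0, 0],
  [0.133, -0.6, 0, 0, 0, 0],
  [0.133, -0.6, 0, 0, 0, 0],
  [0.133, -0.6, 0, 0, 0, 0],
  [0.133, -0.6, 0, 0, 0, 0],
  [0.133, -0.6, 0.2, 0, 0, 0],
  [0.133, -0.6, 0.3, 0, 0, 0],
  [0.133, -0.6, 0.4, 0, 0, 0],
  [0.133, -0.6, 0.4, 0, 0, 0],
  [0.133, -0.6, 0.4, 0, 0, 0],
])

```text
time_s: 16.0
position: [0.4538, -0.0011, 0.0599]
tcp_rot: [[1.0, -0.007, -0.001], [-0.007, -1.0, 0.001], [-0.001, -0.001, -1.0]]
force: [-0.5, 0.1, -1.8]
opening: 0.252
grasp_force: 30.0
```

```bash
python3 - <<'E'
from h import *
s=readout.read_state();print(s['position'],s['opening']);blade('w9')
im,P,_=grab('top','t2')
Z=P[...,2]; r=im[...,0].astype(int)
plan([.454,-.001,.0075],-.3)
E
```

```text
[ 0.45380363 -0.00114036  0.05991967] 0.2524607495114289
blade 7075 x [ 60.7 124.8] y,z med [-1.   0.6] slopes z,y deg [ 1.32 -0.01]
handle 8685 x [-46.5  57. ] y,z med [ -0.6 -14.9] slopes z,y deg [ 1.73 -0.2 ]
[-0.003, 0.001, 0.214, 0.0, -0.002, -0.0] rows>=1.1
```

send_rows([
  [-0.003, 0, 0.07, 0, 0, 0],
  [-0.003, 0, 0.14, 0, 0, 0],
  [-0.003, 0, 0.18, 0, 0, 0],
  [-0.003, 0, 0.2, 0, 0, 0],
  [-0.003, 0, 0.21, 0, 0, 0],
  [-0.003, 0, 0.21, 0, 0, 0],
])

```text
time_s: 16.7
position: [0.4532, 0.0006, 0.0079]
tcp_rot: [[1.0, -0.004, 0.001], [-0.004, -1.0, 0.0], [0.001, -0.0, -1.0]]
force: [-0.7, -0.3, 0.2]
opening: 0.25
grasp_force: 30.0
```

send_rows([
  [0, 0, 0, 0, 0, 0],
  [0, 0, 0, 0, 0, 0],
  [0, 0, 0, 0, 0, 0],
  [0, 0, 0, 0, 0, 0],
  [0, 0, -0.2, 0, 0, 0],
  [0, 0, -0.4, 0, 0, 0],
  [0, 0, -0.6, 0, 0, 0],
  [0, 0, -0.75, 0, 0, 0],
  [0, 0, -0.75, 0, 0, 0],
  [0, 0, -0.75, 0, 0, 0],
], grip=0.75)

```text
time_s: 17.7
position: [0.4529, 0.0006, 0.1957]
tcp_rot: [[1.0, -0.004, 0.002], [-0.004, -1.0, 0.0], [0.002, -0.0, -1.0]]
force: [-1.1, 0.5, -1.0]
opening: 0.752
grasp_force: 0.0
```

```bash
cat >> h.py <<'E'
def lever(tag):
    im,P,s=grab('wrist',tag); im=im.astype(int); X,Y,Z=P[...,0],P[...,1],P[...,2]; r,g,b=im[...,0],im[...,1],im[...,2]
    for m in comp((r>100)&(b<70)&(g<.72*r)&(Z>.005)&(Z<.03)&(abs(Y)<.12)): print('handle',rect(P[m]),np.median(Z[m]),m.sum())
    for m in comp((Z>.004)&(Z<.015)&(r>110)&(b>90)&(abs(Y)<.07),80): print('blade',rect(P[m]),np.median(Z[m]))
E
python3 - <<'E'
from h import *
lever('w10'); panelz('s6',-.09); panelz('s7',0)
plan([.48,-.20,.26],.7,30)
E
```

```text
handle (array([478.8,  23.8]), array([21.4, 22.4]), 86.8) 0.021364050941215712 635
handle (array([435.3,  25.8]), array([21.5, 54.7]), 87.88) 0.021574230795060392 1296
handle (array([391.5,  28.4]), array([19.4, 21.2]), 89.24) 0.02167601334639932 407
blade (array([525. ,  21.3]), array([16.6, 70.7]), 86.48) 0.007628528879675314
s6 [(-55, np.float64(96.4)), (-40, np.float64(94.4)), (-20, np.float64(90.9)), (0, np.float64(88.7)), (20, np.float64(85.9)), (40, np.float64(83.7))]
s7 [(-55, np.float64(95.9)), (-40, np.float64(94.7)), (-20, np.float64(91.9)), (0, np.float64(88.1)), (20, np.float64(85.9)), (40, np.float64(84.0))]
[0.117, 0.803, -0.268, 0.002, 0.336, -0.01] rows>=4.3
```

```bash
python3 - <<'E'
from h import *
z=np.load('pics/w10.npz'); im=z['im'].astype(int); P=z['P']; X,Y,Z=P[...,0],P[...,1],P[...,2]; r=im.max(-1)
m=(r<75)&(Z<.009)&(Z>.001)&(abs(Y)<.1)&(X>.3)&(X<.7)
for q in comp(m,300): print('mat',rect(P[q]),P[q][:,:2].min(0),P[q][:,:2].max(0),q.sum())
A=w(-.010,0,.15); G=w(-.010,0,.081); print(A)
plan([.50,-.13,.20],.7,10); plan(A,.7,20,frm=([.50,-.13,.20],.7,10)); 
plan(G,.7,20,frm=(A,.7,20)); plan(w(-.028,0,.081),.7,20,frm=(G,.7,20)); plan(w(-.028,0,.2),.7,20,frm=(G,.7,20))
E
```

```text
mat (array([490.4,  -3.6]), array([118.2, 238.3]), 87.4) [ 0.36926579 -0.06766316] [0.61172769 0.06024606] 29246
[np.float64(0.5651007463033955), np.float64(-0.25812217000835247), 0.15]
[0.196, 0.523, -0.027, -0.0, 0.113, -0.01] rows>=2.8
[0.216, 0.516, 0.241, -0.0, 0.111, -0.0] rows>=3.0
[-0.094, 0.0, 0.259, 0.0, 0.0, 0.0] rows>=1.4
[-0.068, 0.0, -0.025, 0.0, 0.0, 0.0] rows>=0.4
[0.095, 0.0, -0.472, 0.0, 0.0, 0.0] rows>=2.4
```

The lever was knocked about 3 cm but still lies wholly on the mat (mat x .371–.609, lever x .38–.56). Now panel 1.

send_rows([
  [0.1, 0.25, -0.03, 0, 0.05, 0],
  [0.196, 0.52, -0.03, 0, 0.113, -0.01],
  [0.196, 0.52, -0.03, 0, 0.113, -0.01],
  [0.45, 1, 0, 0, 0.22, -0.01],
  [0.45, 1, 0, 0, 0.223, -0.01],
  [0.45, 1, 0, 0, 0.223, -0.01],
  [0.45, 1, 0, 0, 0.223, -0.01],
  [0.45, 1, 0, 0, 0.223, -0.01],
], grip=0.75)

```text
time_s: 18.65
position: [0.5633, -0.2502, 0.1923]
tcp_rot: [[0.94, 0.01, 0.34], [0.009, -1.0, 0.004], [0.34, -0.001, -0.941]]
force: [0.1, -0.1, -1.1]
opening: 0.75
grasp_force: 0.0
```

```bash
python3 - <<'E'
from h import *
im,P,s=grab('wrist','w11'); print(s['position'])
X,Y,Z=P[...,0],P[...,1],P[...,2]; r,g=im[...,0],im[...,1]
for m in comp((Z>.076)&(Z<.105)&(np.minimum(r,g)>120)&(X>.5)&(X<.64)&(Y<-.1),300): print('panel',rect(P[m]),line(P[m]),np.median(Z[m]))
for m in comp((Z>.088)&(Z<.098)&(r<80)&(X<.56)&(Y<-.05),60): print('housing',rect(P[m]))
plan(w(-.010,0,.16),.7,20); plan(w(-.010,0,.081),.7,20)
E
```

```text
[ 0.56334733 -0.25017036  0.19227313]
panel (array([ 635.6, -220.6]), array([  9.4, 123.7]), 0.64) (np.float32(-89.48), array([ 635.3, -221.1], dtype=float32)) 0.08655692045342037
panel (array([ 577. , -256.9]), array([107.3,  53.1]), 2.26) (np.float32(2.25), array([ 576.4, -257.3], dtype=float32)) 0.08797199744139804
panel (array([ 579.7, -350.8]), array([103.4,  54.6]), 0.98) (np.float32(-1.01), array([ 584.3, -347. ], dtype=float32)) 0.08690812801555423
housing (array([ 528.6, -202.2]), array([12.4, 14.3]), 0.35)
housing (array([ 529. , -226.9]), array([18.9, 12.2]), 87.42)
housing (array([ 529.6, -291.6]), array([12.7, 14.5]), 0.46)
[-0.036, 0.038, 0.125, -0.001, 0.002, -0.001] rows>=0.7
[-0.143, 0.038, 0.422, -0.001, 0.002, -0.001] rows>=2.2
```

send_rows([
  [-0.036, 0.036, 0.125, 0, 0, 0],
  [-0.08, 0.036, 0.25, 0, 0, 0],
  [-0.12, 0.036, 0.36, 0, 0, 0],
  [-0.142, 0.036, 0.42, 0, 0, 0],
  [-0.142, 0.036, 0.42, 0, 0, 0],
  [-0.142, 0.036, 0.42, 0, 0, 0],
])

```text
time_s: 19.3
position: [0.5666, -0.2575, 0.0838]
tcp_rot: [[0.94, 0.013, 0.342], [0.012, -1.0, 0.004], [0.342, 0.001, -0.94]]
force: [0.6, -0.6, 0.3]
opening: 0.75
grasp_force: 0.0
```

send_rows([
  [0, 0, 0, 0, 0, 0],
  [0, 0, 0, 0, 0, 0],
  [0, 0, 0, 0, 0, 0],
  [0, 0, 0, 0, 0, 0],
  [0, 0, 0, 0, 0, 0],
  [0, 0, 0, 0, 0, 0],
], grip=0)

```text
time_s: 19.9
position: [0.5673, -0.2591, 0.0846]
tcp_rot: [[0.939, 0.011, 0.344], [0.011, -1.0, 0.002], [0.344, 0.002, -0.939]]
force: [-0.1, 0.5, 3.7]
opening: 0.543
grasp_force: 30.0
```

```bash
python3 - <<'E'
from h import *
s=readout.read_state();print(s['position'],s['opening'],s['force'])
p=s['position']; plan([p[0]-.018,p[1],p[2]],.7,20);plan([p[0]-.018,p[1],.23],.7,20)
E
```

```text
[ 0.56728933 -0.25908876  0.08459699] 0.543490225808054 [-0.11038607  0.46825792  3.72798919]
[-0.068, -0.001, -0.025, 0.002, -0.001, -0.0] rows>=0.4
[0.132, 0.001, -0.571, 0.002, -0.001, -0.0] rows>=2.9
```

send_rows([
  [-0.035, 0, -0.013, 0, 0, 0],
  [-0.068, 0, -0.025, 0, 0, 0],
  [-0.068, 0, -0.025, 0, 0, 0],
  [-0.03, 0, -0.14, 0, 0, 0],
  [0.05, 0, -0.35, 0, 0, 0],
  [0.132, 0, -0.57, 0, 0, 0],
  [0.132, 0, -0.57, 0, 0, 0],
  [0.132, 0, -0.57, 0, 0, 0],
])

```text
time_s: 20.7
position: [0.5493, -0.26, 0.2317]
tcp_rot: [[0.938, 0.011, 0.346], [0.013, -1.0, -0.002], [0.346, 0.006, -0.938]]
force: [-0.2, 0.5, -1.3]
opening: 0.541
grasp_force: 30.0
```

```bash
cat >> h.py <<'E'
def held(tag):
    "white panel in the grip, tool coordinates: slope and extent"
    im,P,s=grab('wrist',tag); Q=(P-s['position'])@np.array(s['tcp_rot']); q=im.astype(int)
    m=(q.min(-1)>90)&(abs(Q[...,1])<.035)&(abs(Q[...,2])<.06)&(Q[...,0]>.0)&(Q[...,0]<.12)
    m|=(q[...,0]>120)&(q[...,2]<90)&(q[...,1]>.75*q[...,0])&(abs(Q[...,1])<.035)&(abs(Q[...,2])<.07)&(abs(Q[...,0])<.12)
    q=Q[m]; k=np.polyfit(q[:,0],q[:,2],1); ky=np.polyfit(q[:,0],q[:,1],1)
    print('held n',len(q),'x',np.round(np.percentile(q[:,0],[.5,1,99,99.5])*1000,1),'y',np.round(np.percentile(q[:,1],[1,50,99])*1000,1),'top z at x=0',round(k[1]*1000,1),'slope',np.degrees(np.arctan(k[0])).round(2),'yaw',np.degrees(ky[0]).round(2))
    print(s['position'],s['opening'])
E
python3 -c "
from h import *
held('w12')
cv2.imwrite('pics/m2.png',np.hstack([cv2.resize(cv2.imread('pics/w12.png'),(400,300)),cv2.resize((grab('scene','s8'),cv2.imread('pics/s8.png'))[1],(400,300))]))"
```

```text
held n 13854 x [ 0.3  0.6 57.7 58. ] y [-24.4  -1.1  22.6] top z at x=0 -5.0 slope 28.67 yaw -0.36
[ 0.54925556 -0.25997216  0.23174338] 0.5413862996148845
```

View pics/m2.png

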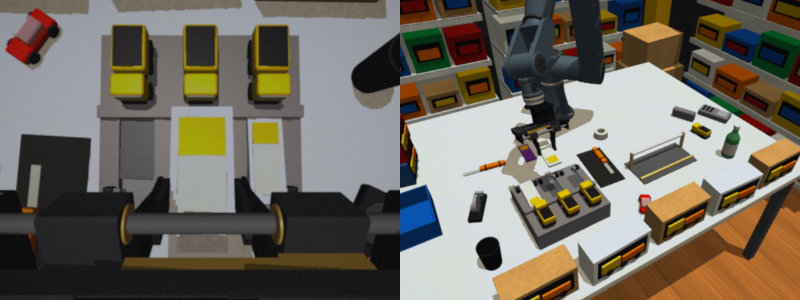

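The wrist view shows panel 1 held squarely by its sides (pane (205,160)), and panel 0 still propped (265,150). Off to the rack.

```bash
cat >> h.py <<'E'
def place(ry,xf,zf,C,p):
    "TCP for the panel's lower foot edge C (tool frame, mm) at rack (xf,ry,zf)"
    F=np.array(w(xf,ry,zf,(.6053,.2493),.62)); return F-Rt(.62,p)@(np.array(C)/1000)
E
python3 - <<'E'
from h import *
C=(54.4,-.9,33.9); p=-23.3
hi=place(.02,.0345,.08,C,p); lo=place(.02,.0345,.008,C,p); print(hi,lo)
m=[.56,-.03,.26]; plan(m,.65,10); plan(hi,.62,p,frm=(m,.65,10)); plan(lo,.62,p,frm=(hi,.62,p))
E
```

```text
[0.60303895 0.26837665 0.13265301] [0.60303895 0.26837665 0.06065301]
[0.101, -0.912, -0.101, 0.0, -0.11, 0.0] rows>=4.6
[0.094, -1.191, 0.534, 0.0, -0.37, 0.0] rows>=6.5
[0.114, 0.0, 0.265, 0.0, 0.0, 0.0] rows>=1.4
```

send_rows([
  [0.05, -0.2, -0.1, 0, 0, 0],
  [0.1, -0.5, -0.1, 0, -0.05, 0],
  [0.1, -0.75, -0.1, 0, -0.11, 0],
  [0.1, -0.95, -0.1, 0, -0.11, 0],
  [0.1, -0.95, -0.1, 0, -0.11, 0],
  [0.1, -0.95, -0.1, 0, -0.11, 0],
  [0.1, -0.95, -0.1, 0, -0.11, 0],
])

```text
time_s: 21.5
position: [0.5598, -0.0199, 0.2581]
tcp_rot: [[0.985, 0.014, 0.171], [0.014, -1.0, 0.001], [0.171, 0.001, -0.985]]
force: [0.9, 0.1, -1.3]
opening: 0.543
grasp_force: 30.0
```

```bash
python3 - <<'E'
from h import *
held('w13')
C=(54.4,-.9,33.9); p=-24.8
plan(place(.02,.0345,.10,C,p),.62,p)
E
```

```text
held n 13873 x [ 0.3  0.6 57.7 58.1] y [-24.4  -1.1  22.6] top z at x=0 -5.1 slope 28.72 yaw -0.12
[ 0.55976562 -0.01985368  0.25806218] 0.5427891738487213
[0.116, -1.157, 0.445, 0.001, -0.386, 0.001] rows>=6.2
```

send_rows([
  [0.05, -0.3, 0, 0, -0.09, 0],
  [0.08, -0.6, 0.05, 0, -0.18, 0],
  [0.1, -0.8, 0.1, 0, -0.27, 0],
  [0.1, -0.99, 0.15, 0, -0.35, 0],
  [0.1, -0.99, 0.15, 0, -0.386, 0],
  [0.1, -0.99, 0.15, 0, -0.386, 0],
  [0.1, -0.99, 0.15, 0, -0.386, 0],
  [0.1, -0.99, 0.15, 0, -0.386, 0],
])

```text
time_s: 22.35
position: [0.5902, 0.2243, 0.2273]
tcp_rot: [[0.909, 0.009, -0.416], [0.007, -1.0, -0.006], [-0.416, 0.003, -0.909]]
force: [0.8, 1.0, -0.0]
opening: 0.544
grasp_force: 30.0
```

```bash
python3 - <<'E'
from h import *
held('w14'); 
C=(54.4,-.9,33.9); p=-24.8
for z in (.07,.03,.009): plan(place(.02,.0345,z,C,p),.62,p)
print(np.round(readout.read_state()['joint_positions'],1))
E
```

```text
held n 12238 x [ 0.3  0.5 58.4 58.8] y [-24.6  -1.1  22.6] top z at x=0 -5.3 slope 28.85 yaw 0.06
[0.59022496 0.22428204 0.22729938] 0.5436330791044353
[0.226, -0.178, 0.356, 0.001, -0.003, -0.002] rows>=2.3
[0.293, -0.178, 0.501, 0.001, -0.003, -0.002] rows>=3.0
[0.327, -0.178, 0.578, 0.001, -0.003, -0.002] rows>=3.4
[  9.   41.8  62.4   3.4 100.1  98.4]
```

send_rows([
  [0.05, -0.178, 0.1, 0, 0, 0],
  [0.15, -0.178, 0.2, 0, 0, 0],
  [0.226, -0.178, 0.356, 0, 0, 0],
  [0.26, -0.178, 0.43, 0, 0, 0],
  [0.28, -0.178, 0.475, 0, 0, 0],
  [0.28, -0.178, 0.475, 0, 0, 0],
  [0.28, -0.178, 0.475, 0, 0, 0],
])

```text
time_s: 23.1
position: [0.6048, 0.2702, 0.0923]
tcp_rot: [[0.911, 0.01, -0.413], [0.008, -1.0, -0.006], [-0.413, 0.002, -0.911]]
force: [-0.3, 1.0, -0.5]
opening: 0.543
grasp_force: 30.0
```

```bash
python3 - <<'E'
from h import *
held('w15'); s=readout.read_state(); print(s['force'])
C=(54.4,-.9,33.9); p=-24.8
for z in (.009,.006): plan(place(.02,.0345,z,C,p),.62,p)
# foot edge vs ledge seen by scene camera
im,P,_=grab('scene','s9'); a=np.radians(.62); d=P[...,:2]-[.6053,.2493]; x=d[...,0]+d[...,1]*a; y=d[...,1]-d[...,0]*a
m=(abs(y-.02)<.02)&(P[...,2]>.02)&(P[...,2]<.14)&(x>-.05)&(x<.06)&(im.min(-1)>120); k=np.polyfit(x[m],P[...,2][m],1); print('face slope',np.degrees(np.arctan(k[0])),'z at x=0',k[1],'x range',np.percentile(x[m],[1,99]),m.sum(),'y',np.percentile(y[m],[1,99]))
E
```

```text
held n 20373 x [  0.4   0.8 119.4 119.8] y [-34.   -2.6  32.7] top z at x=0 -3.3 slope 27.33 yaw -1.95
[0.6047866  0.27020636 0.09230661] 0.542687586985509
[ 0.68119095  0.31416472 -0.15653259]
[0.047, 0.008, 0.111, 0.001, -0.005, -0.001] rows>=0.6
[0.052, 0.008, 0.122, 0.001, -0.005, -0.001] rows>=0.7Traceback (most recent call last):
  File "<stdin>", line 7, in <module>
    raise TypeError("expected non-empty vector for x")
TypeError: expected non-empty vector for x
```

send_rows([
  [0.02, 0.004, 0.04, 0, 0, 0],
  [0.035, 0.004, 0.08, 0, 0, 0],
  [0.048, 0.004, 0.111, 0, 0, 0],
  [0.05, 0.004, 0.118, 0, 0, 0],
  [0.05, 0.004, 0.118, 0, 0, 0],
  [0.05, 0.004, 0.118, 0, 0, 0],
])

```text
time_s: 23.8
position: [0.6021, 0.2698, 0.0592]
tcp_rot: [[0.909, 0.012, -0.418], [0.01, -1.0, -0.007], [-0.418, 0.002, -0.909]]
force: [-0.8, -0.9, 5.5]
opening: 0.543
grasp_force: 30.0
```

```bash
python3 - <<'E'
from h import *
im,P,s=grab('scene','s9'); print(s['position'],s['force'],s['opening'])
im,P2,_=grab('wrist','w16')
cv2.imwrite('pics/m3.png',np.hstack([cv2.resize(cv2.imread('pics/w16.png'),(400,300)),cv2.resize(cv2.imread('pics/s9.png')[150:350,320:587],(400,300))]))
C=(54.4,-.9,33.9); p=-24.8; R=np.array(s['tcp_rot']); F=np.array(s['position'])+R@(np.array(C)/1000)
d=F[:2]-[.6053,.2493]; print('foot rack x',d[0]+d[1]*np.radians(.62),'z',F[2])
E
```

```text
[0.60214107 0.2698103  0.05922336] [-0.76140087 -0.92188323  5.53301472] 0.5428886698685587
foot rack x 0.03233532983130058 z 0.005700062152964362
```

View pics/m3.png

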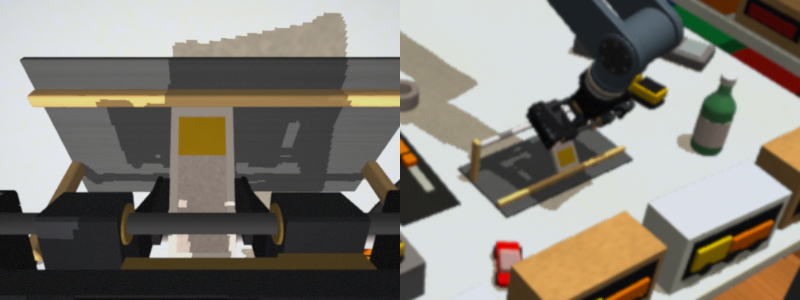

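The panel's foot is on the base just before the yellow ledge (pane (205,100)), its back on the bar, contact force 5.5 N. Release and back out.

send_rows([
  [0, 0, 0, 0, 0, 0],
  [0, 0, 0, 0, 0, 0],
  [0, 0, 0, 0, 0, 0],
  [0, 0, 0, 0, 0, 0],
  [0, 0, -0.04, 0, 0, 0],
  [0, 0, -0.1, 0, 0, 0],
  [0, 0, -0.25, 0, 0, 0],
  [0, 0, -0.42, 0, 0, 0],
  [0, 0, -0.6, 0, 0, 0],
  [0, 0, -0.7, 0, 0, 0],
  [0, 0, -0.7, 0, 0, 0],
], grip=0.7)

```text
time_s: 25.0
position: [0.6793, 0.2712, 0.2232]
tcp_rot: [[0.914, 0.011, -0.405], [0.01, -1.0, -0.004], [-0.405, -0.0, -0.914]]
force: [-0.0, -0.1, 0.7]
opening: 0.698
grasp_force: 0.0
```

```bash
cat >> h.py <<'E'
def rackchk(tag,ry,cam='wrist'):
    im,P,_=grab(cam,tag); a=np.radians(.62); d=P[...,:2]-[.6053,.2493]; x=d[...,0]+d[...,1]*a; y=d[...,1]-d[...,0]*a
    m=(abs(y-ry)<.035)&(P[...,2]>.02)&(P[...,2]<.12)&(x>-.06)&(x<.06)&(im.max(-1)>110)&((im.min(-1)>90)|(im[...,1]>.7*im[...,0]))
    if m.sum()<50: print('few'); return
    z=P[...,2][m]; k=np.polyfit(x[m],z,1); print('rack panel slope',np.degrees(np.arctan(k[0])).round(1),'face z at x=0',k[1].round(4),'x',np.percentile(x[m],[1,99]).round(4),'z',np.percentile(z,[1,99]).round(4),'y',np.percentile(y[m],[1,99]).round(4),m.sum())
E
python3 - <<'E'
from h import *
s=readout.read_state();print(s['position'],s['opening']); rackchk('w17',.02); panelz('s10',-.09)
m=[.56,0,.27]; plan(m,.7,0); A=w(-.010,-.09,.16); m2=[.56,-.2,.25]; plan(m2,.7,20,frm=(m,.7,0)); plan(A,.7,20,frm=(m2,.7,20))
E
```

```text
[0.679257   0.27117628 0.22316109] 0.6984138815819484
rack panel slope -51.0 face z at x=0 0.0631 x [-0.0351  0.0265] z [0.0287 0.1059] y [-0.0091  0.0511] 4537
s10 [(-55, np.float64(96.1)), (-40, np.float64(94.6)), (-20, np.float64(91.4)), (0, np.float64(88.5)), (20, np.float64(85.8)), (40, np.float64(83.7))]
[-0.517, 1.079, 0.009, 0.001, 0.273, -0.001] rows>=6.0
[-0.01, 0.8, 0.08, -0.0, 0.222, -0.0] rows>=4.0
[-0.107, 0.593, 0.344, 0.0, 0.0, 0.0] rows>=3.5
```

Panel 1 leans at about 51°. Now panel 0.

send_rows([
  [-0.1, 0.1, -0.1, 0, 0.05, 0],
  [-0.25, 0.4, -0.1, 0, 0.15, 0],
  [-0.45, 0.8, -0.05, 0, 0.25, 0],
  [-0.517, 1, 0, 0, 0.273, 0],
  [-0.517, 1, 0, 0, 0.273, 0],
  [-0.517, 1, 0, 0, 0.273, 0],
  [-0.517, 1, 0, 0, 0.273, 0],
  [-0.517, 1, 0, 0, 0.273, 0],
], grip=0.75)

```text
time_s: 25.9
position: [0.5589, 0.0191, 0.2706]
tcp_rot: [[1.0, 0.009, -0.003], [0.009, -1.0, -0.001], [-0.003, 0.001, -1.0]]
force: [-0.4, 0.7, -0.3]
opening: 0.751
grasp_force: 0.0
```

send_rows([
  [0, 0.3, 0.04, 0, 0.08, 0],
  [0, 0.6, 0.08, 0, 0.15, 0],
  [0, 0.9, 0.08, 0, 0.222, 0],
  [0, 0.98, 0.08, 0, 0.222, 0],
  [0, 0.98, 0.08, 0, 0.222, 0],
  [0, 0.98, 0.08, 0, 0.222, 0],
  [0, 0.98, 0.08, 0, 0.222, 0],
])

```text
time_s: 26.6
position: [0.5638, -0.2246, 0.251]
tcp_rot: [[0.94, 0.011, 0.34], [0.01, -1.0, 0.004], [0.34, -0.001, -0.94]]
force: [0.5, 0.3, -0.1]
opening: 0.752
grasp_force: 0.0
```

```bash
python3 - <<'E'
from h import *
s=readout.read_state();print(s['position'],s['opening'])
plan(w(-.010,-.09,.16),.7,20); plan(w(-.010,-.09,.08),.7,20)
E
```

```text
[ 0.56379093 -0.22461074  0.25098765] 0.7515524169469924
[-0.12, 0.494, 0.343, -0.0, 0.001, -0.001] rows>=3.1
[-0.228, 0.494, 0.644, -0.0, 0.001, -0.001] rows>=4.2
```

send_rows([
  [-0.03, 0.2, 0.1, 0, 0, 0],
  [-0.08, 0.4, 0.2, 0, 0, 0],
  [-0.12, 0.494, 0.343, 0, 0, 0],
  [-0.12, 0.494, 0.343, 0, 0, 0],
  [-0.16, 0.494, 0.45, 0, 0, 0],
  [-0.2, 0.494, 0.56, 0, 0, 0],
  [-0.224, 0.494, 0.635, 0, 0, 0],
  [-0.228, 0.494, 0.646, 0, 0, 0],
  [-0.228, 0.494, 0.646, 0, 0, 0],
  [-0.228, 0.494, 0.646, 0, 0, 0],
])

```text
time_s: 27.6
position: [0.5676, -0.3481, 0.0828]
tcp_rot: [[0.939, 0.013, 0.343], [0.013, -1.0, 0.002], [0.343, 0.003, -0.939]]
force: [0.6, -0.8, 0.2]
opening: 0.748
grasp_force: 0.0
```

send_rows([
  [0, 0, 0, 0, 0, 0],
  [0, 0, 0, 0, 0, 0],
  [0, 0, 0, 0, 0, 0],
  [0, 0, 0, 0, 0, 0],
  [0, 0, 0, 0, 0, 0],
  [0, 0, 0, 0, 0, 0],
], grip=0)

```text
time_s: 28.2
position: [0.5667, -0.3492, 0.0819]
tcp_rot: [[0.94, 0.011, 0.342], [0.011, -1.0, 0.002], [0.342, 0.002, -0.94]]
force: [-0.7, 0.4, 3.2]
opening: 0.543
grasp_force: 30.0
```

```bash
python3 - <<'E'
from h import *
s=readout.read_state();print(s['position'],s['opening'],s['force'])
p=s['position']; plan([p[0]-.018,p[1],p[2]],.7,20);plan([p[0]-.018,p[1],.23],.7,20)
E
```

```text
[ 0.56666738 -0.34918935  0.08187898] 0.5434788784676577 [-0.69140252  0.42225771  3.19346332]
[-0.068, -0.001, -0.025, 0.002, -0.0, -0.0] rows>=0.4
[0.135, 0.001, -0.581, 0.002, -0.0, -0.0] rows>=3.0
```

send_rows([
  [-0.035, 0, -0.013, 0, 0, 0],
  [-0.068, 0, -0.025, 0, 0, 0],
  [-0.068, 0, -0.025, 0, 0, 0],
  [-0.03, 0, -0.14, 0, 0, 0],
  [0.05, 0, -0.35, 0, 0, 0],
  [0.135, 0, -0.58, 0, 0, 0],
  [0.135, 0, -0.58, 0, 0, 0],
  [0.135, 0, -0.58, 0, 0, 0],
])

```text
time_s: 29.0
position: [0.549, -0.3504, 0.2325]
tcp_rot: [[0.938, 0.011, 0.345], [0.013, -1.0, -0.003], [0.345, 0.008, -0.939]]
force: [0.4, 0.0, -0.8]
opening: 0.548
grasp_force: 30.0
```

```bash
python3 - <<'E'
from h import *
held('w18'); plan([.56,-.11,.26],.65,10)
E
```

```text
held n 15197 x [ 0.3  0.6 61.2 61.6] y [-24.3  -0.6  22.7] top z at x=0 -8.4 slope 28.41 yaw -0.32
[ 0.5490015  -0.35043723  0.23253731] 0.5476326112137015
[0.098, -0.956, -0.097, 0.002, -0.111, 0.001] rows>=4.8
```

send_rows([
  [0.05, -0.2, -0.1, 0, 0, 0],
  [0.1, -0.5, -0.1, 0, -0.05, 0],
  [0.1, -0.8, -0.1, 0, -0.11, 0],
  [0.1, -0.98, -0.1, 0, -0.11, 0],
  [0.1, -0.98, -0.1, 0, -0.11, 0],
  [0.1, -0.98, -0.1, 0, -0.11, 0],
  [0.1, -0.98, -0.1, 0, -0.11, 0],
])

```text
time_s: 29.75
position: [0.5592, -0.1019, 0.2581]
tcp_rot: [[0.985, 0.015, 0.17], [0.014, -1.0, 0.002], [0.17, 0.001, -0.985]]
force: [0.5, -0.8, 1.0]
opening: 0.548
grasp_force: 30.0
```

```bash
python3 - <<'E'
from h import *
s=readout.read_state();print(s['position'],s['opening'])
C=(58.,-.6,32.); p=-25.1; plan(place(-.08,.0345,.12,C,p),.62,p)
E
```

```text
[ 0.55918631 -0.1019387   0.25811301] 0.5484453005533314
[0.126, -1.08, 0.364, 0.001, -0.388, 0.002] rows>=5.7
```

send_rows([
  [0.05, -0.3, 0, 0, -0.09, 0],
  [0.08, -0.6, 0.05, 0, -0.18, 0],
  [0.1, -0.8, 0.1, 0, -0.27, 0],
  [0.1, -0.99, 0.2, 0, -0.35, 0],
  [0.126, -0.99, 0.25, 0, -0.388, 0.002],
  [0.126, -0.99, 0.25, 0, -0.388, 0.002],
  [0.126, -0.99, 0.25, 0, -0.388, 0.002],
  [0.126, -0.99, 0.25, 0, -0.388, 0.002],
])

```text
time_s: 30.55
position: [0.6001, 0.1418, 0.2039]
tcp_rot: [[0.907, 0.006, -0.421], [0.004, -1.0, -0.006], [-0.421, 0.004, -0.907]]
force: [0.5, 0.2, -0.7]
opening: 0.545
grasp_force: 30.0
```

```bash
python3 - <<'E'
from h import *
held('w19')
C=(58.,-.6,32.); p=-25.1
for z in (.07,.03): plan(place(-.08,.0345,z,C,p),.62,p)
E
```

```text
held n 13729 x [ 0.3  0.5 61.6 62. ] y [-24.5  -1.1  22.7] top z at x=0 -8.7 slope 28.52 yaw 0.35
[0.60012588 0.14177498 0.20392556] 0.5447008176189403
[0.142, -0.109, 0.293, 0.001, -0.004, -0.004] rows>=1.7
[0.209, -0.11, 0.438, 0.001, -0.004, -0.004] rows>=2.5
```

send_rows([
  [0.02, -0.11, 0.05, 0, 0, 0],
  [0.08, -0.11, 0.15, 0, 0, 0],
  [0.142, -0.11, 0.293, 0, 0, 0],
  [0.18, -0.11, 0.36, 0, 0, 0],
  [0.209, -0.11, 0.435, 0, 0, 0],
  [0.209, -0.11, 0.435, 0, 0, 0],
  [0.209, -0.11, 0.435, 0, 0, 0],
])

```text
time_s: 31.3
position: [0.6023, 0.1702, 0.0849]
tcp_rot: [[0.908, 0.007, -0.419], [0.005, -1.0, -0.005], [-0.419, 0.003, -0.908]]
force: [0.0, 0.5, -0.3]
opening: 0.546
grasp_force: 30.0
```

```bash
python3 - <<'E'
from h import *
s=readout.read_state();print(s['position'],s['opening'],s['force'])
C=(58.,-.6,32.); p=-25.1
for z in (.009,.005): plan(place(-.08,.0345,z,C,p),.62,p)
E
```

```text
[0.60226426 0.1702153  0.08486112] 0.5457195728681017 [ 0.02445476  0.47520117 -0.26837995]
[0.035, 0.006, 0.082, 0.0, -0.004, -0.003] rows>=0.4
[0.042, 0.006, 0.096, 0.0, -0.004, -0.003] rows>=0.5
```

send_rows([
  [0.015, 0.004, 0.035, 0, 0, 0],
  [0.026, 0.004, 0.06, 0, 0, 0],
  [0.036, 0.004, 0.082, 0, 0, 0],
  [0.041, 0.004, 0.094, 0, 0, 0],
  [0.041, 0.004, 0.094, 0, 0, 0],
  [0.041, 0.004, 0.094, 0, 0, 0],
])

```text
time_s: 31.9
position: [0.6005, 0.1702, 0.059]
tcp_rot: [[0.907, 0.009, -0.422], [0.007, -1.0, -0.006], [-0.422, 0.003, -0.907]]
force: [-1.4, -0.4, 5.0]
opening: 0.545
grasp_force: 30.0
```

```bash
python3 - <<'E'
from h import *
im,_,s=grab('wrist','w20'); print(s['position'],s['force'],s['opening'])
C=(58.,-.6,32.); F=np.array(s['position'])+np.array(s['tcp_rot'])@(np.array(C)/1000); d=F[:2]-[.6053,.2493]; print('foot x',d[0]+d[1]*np.radians(.62),'z',F[2])
E
```

```text
[0.60049038 0.17020664 0.05900921] [-1.40846392 -0.38357683  4.97461455] 0.5452904753269413
foot x 0.033441050932929414 z 0.005538734616630139
```

View pics/w20.png

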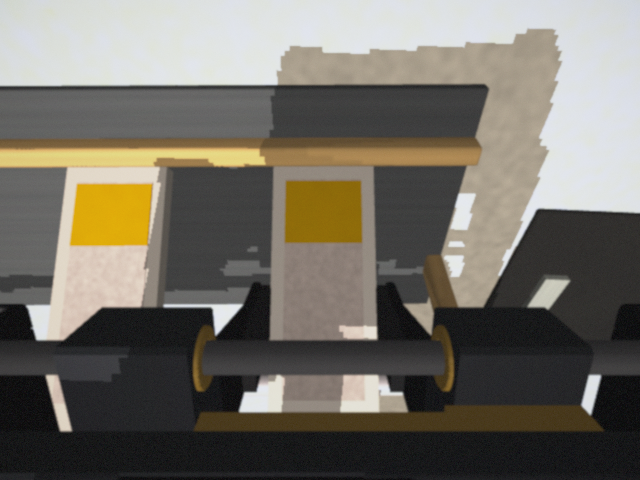

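Both panels stand before the ledge: panel 1 at (110,210), panel 0 at (325,210) in the fingers. Contact force is 5 N, so release.

send_rows([
  [0, 0, 0, 0, 0, 0],
  [0, 0, 0, 0, 0, 0],
  [0, 0, 0, 0, 0, 0],
  [0, 0, 0, 0, 0, 0],
  [0, 0, -0.04, 0, 0, 0],
  [0, 0, -0.1, 0, 0, 0],
  [0, 0, -0.25, 0, 0, 0],
  [0, 0, -0.42, 0, 0, 0],
  [0, 0, -0.6, 0, 0, 0],
  [0, 0, -0.7, 0, 0, 0],
  [0, 0, -0.7, 0, 0, 0],
], grip=0.7)

```text
time_s: 33.05
position: [0.6783, 0.1713, 0.2219]
tcp_rot: [[0.912, 0.008, -0.409], [0.006, -1.0, -0.005], [-0.409, 0.002, -0.912]]
force: [0.4, 0.4, -0.0]
opening: 0.701
grasp_force: 0.0
```

```bash
python3 - <<'E'
from h import *
s=readout.read_state();print(s['position'],s['opening']); rackchk('w21',-.08); rackchk('w22',.02); lever('w23')
plan([.50,.08,.26],0,0)
E
```

```text
[0.67834432 0.17126256 0.22188984] 0.7010286024677709
rack panel slope -51.1 face z at x=0 0.0632 x [-0.0333  0.0334] z [0.021  0.1051] y [-0.1078 -0.0498] 5843
rack panel slope -51.6 face z at x=0 0.0626 x [-0.0342  0.0324] z [0.0209 0.1056] y [-0.0096  0.0497] 6705
handle (array([752.2,  47.6]), array([41.4, 29.7]), 59.07) 0.02245769447483098 2123
handle (array([478.9,  24.9]), array([21.2, 24.8]), 85.85) 0.02104949731581396 357
handle (array([435.7,  27. ]), array([20.5, 57.8]), 87.23) 0.021765840628566874 429
blade (array([524.8,  20.5]), array([18.8, 71.7]), 87.28) 0.0077373317734126396
[-0.706, 0.36, 0.134, 0.003, 0.278, 0.005] rows>=4.0
```

send_rows([
  [0, 0, -0.2, 0, 0, 0],
  [-0.2, 0.3, -0.2, 0, 0.08, 0],
  [-0.4, 0.7, -0.2, 0, 0.18, 0],
  [-0.6, 0.9, -0.15, 0, 0.278, 0],
  [-0.7, 1, -0.1, 0, 0.278, 0],
  [-0.7, 1, -0.1, 0, 0.278, 0],
  [-0.7, 1, -0.1, 0, 0.278, 0],
  [-0.7, 1, -0.1, 0, 0.278, 0],
])

```text
time_s: 34.0
position: [0.5238, -0.0824, 0.3125]
tcp_rot: [[1.0, 0.004, -0.002], [0.004, -1.0, -0.003], [-0.002, 0.003, -1.0]]
force: [0.6, -0.2, 0.0]
opening: 0.7
grasp_force: 0.0
```

```bash
python3 - <<'E'
from h import *
grab('scene','s20'); grab('top','t20'); s=readout.read_state(); print(s['position'],s['force'],s['time_s'])
cv2.imwrite('pics/m4.png',np.hstack([cv2.imread('pics/s20.png')[170:420,60:560][:, :400],cv2.imread('pics/t20.png')[130:380,60:460]]))
E
```

```text
[ 0.52651349 -0.08019639  0.31245594] [ 0.27221906 -0.71241306 -0.68471342] 34.1
```

View pics/m4.png

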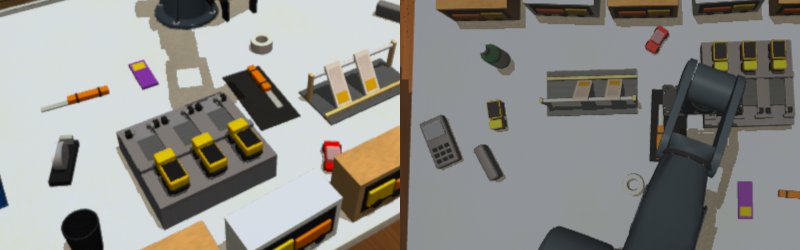

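The final view shows both panels leaning on the rack ((335,78) and (365,70)), all bays empty, the lever on its mat (262,85), and the other things in place. Handing in.

```bash
python3 -c "
from h import *
print(ticket.hand_in())"
```

```text
the job is handed in; nothing more can be done
None
```

Both price panels that were present (0 and 1) were prised out with the lever and lean on the rack printed face up and outward, the lever lies on its mat (it was knocked about 3 cm but is still fully on it), the other things look unmoved in the final pictures, and the job was handed in at about 34 s without returning a verdict.

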